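# Set the star wheels of two relined drum brakes and hang up the old shoes

## Task

Both drum brakes on the indexing turntable have new shoes and need setting: with the adjusting spoon from the rack, through the slot in the backing plate of the brake at the front station, advance its star wheel two teeth, one tooth at a time, pushing the tops of the teeth towards the middle of the turntable; then turn the table one detent position counter-clockwise so that the second brake comes to the front, and advance its star wheel two teeth in the same way. Put the spoon back upright in its hole in the rack with the collar resting on the plate, and hang every worn shoe that stands on the bench astride the rail, crown on the bar. Touch the star wheels only with the spoon and leave the other things on the bench where they are.

Things in the scene. Friction and masses are not known exactly. Their poses are not given: they have to be found in the camera images.
- fixture: indexing fixture, fixed: grey base, 280 mm aluminium turntable (top at 44 mm), clear acrylic guard over its back half (roof 148 to 153 mm high, from 10 mm in front of the axis backwards, 326 mm wide, thin legs). Origin: on the turntable's axis at bench level; -x points to the open front station nearest the robot, +y to the left station, z up
- turntable (a joint): turntable angle (rad), about 0 at the start, grows counter-clockwise from above; range -1.9 to 3.4. Sprung detents every 1.571 (90 degrees) hold it and pull it in from within about 30 degrees; 2 to 4 N at a post moves it. At 0 brake A is at the front and B at the left station; at 1.571 B is at the front, A at the right. Both brakes sit with their slots outwards, towards the rim
- post_1 (a point): top centre of an index post on the turntable, between brakes A and B, 128 mm from the axis (front left at the start): a steel pin with a black upright round grip, 20 mm in diameter, 99 to 135 mm above the bench; push or pinch it to turn the table. Four such posts stand 90 degrees apart
- post_2 (a point): top centre of the next index post, 90 degrees clockwise from post_1 seen from above (rear left under the guard at the start), same shape
- slot_A (a point): point on the upper face of brake A's backing plate, 98 mm high, right above its star wheel's axis, 120 mm from the turntable's axis. Slot: 13 mm wide, long way pointing at the turntable's axis, from 20 mm outwards to 8 mm inwards of this point (inwards = towards that axis). Plate: grey disc 120 mm across, 4 mm thick, centred 30 mm inwards; a 34 mm flange 36 mm inwards stands 15 mm proud
- slot_B (a point): the same point and slot on brake B, likewise. Using a slot: at rest a blade goes down freely 14 mm outwards of this point, behind a tooth, with its tip 14 mm (18 at most) below the plate's upper face; moved level inwards to 4 mm inwards of the point it has pushed the wheel on one tooth (the slot's inner end stops it before a second); lift straight out, and start again for the next tooth
- star_A (a joint): angle of brake A's star wheel (rad), about 0 at the start, grows as the tops of the teeth are pushed inwards; one tooth = 0.785. A spring detent (about 4 N at a tooth) pulls it to the nearest rest place, with a tooth 22.5 degrees either side of straight up. Steel, level axis 27 mm below the plate's upper face, tip radius 20 mm, 8 teeth 4 mm thick, 9 mm deep, 10 mm wide
- star_B (a joint): the same for brake B's star wheel
- spoon: brake adjusting spoon, loose, hanging upright in the rack: steel blade 3 mm (x) by 7 mm (y), 30 mm long, 8 mm round shank, 34 mm round collar (underside 85 mm above the tip, 6 mm thick), black square handle 22 x 22 mm from 91 to 165 mm above the tip; 0.12 kg. Origin: the blade's tip; z up the handle. The flat of the blade faces x and -x
- rack: blue sheet-metal tool rack, free-standing, 1.6 kg (it may get knocked along): foot 120 x 200 mm, plate 70 x 190 mm, top 100 mm above the bench, with the spoon's hole near one end and two screwdrivers (handles 24 mm thick, 75 mm tall at most) 60 and 120 mm from it. Origin: centre of its base at bench level; the row runs along its y, the spoon's hole at y = -60 mm
- rack_hole (a point): centre of the spoon's 20 mm square hole, at the rack plate's upper face, 100 mm above the bench; the spoon's collar rests on the plate here, its shank and blade hanging through
- rail: hanging rail, fixed: a level steel bar, 12 mm in diameter, 360 mm long, along the rail's y, on two posts 350 mm apart. Origin: below the middle of the bar at bench level
- rail_top (a point): top of the bar at its middle, 156 mm above the bench; x and y level, y along the bar
- shoe1: worn brake shoe, one of 2 to 4, all alike: aluminium half-ring arch, dark lining outside, standing on its two ends like a bridge. In mm: outer radius 50, wall 14, width 42 (flat sides), height 48; crown's underside 34 above the feet. Origin: middle of its feet; x end to end (98 mm), y along the tunnel, z up. 0.22 kg. Grip the crown across its width, tips level with its underside so they clear the bar
- shoe2: another worn brake shoe like shoe1, if present
- shoe3: another worn brake shoe like shoe1, if present
- shoe4: another worn brake shoe like shoe1, if present
- oil_bottle: white oil bottle, 42 mm across, 130 mm high; not part of the job, leave it alone. Origin: centre of its underside
- grease_tin: steel tin, 52 mm across, 50 mm high; not part of the job, leave it alone. Origin: centre of its underside
- wrench: open-ended wrench lying flat; not part of the job, leave it alone. Origin: centre of its underside
- multimeter: dark multimeter lying flat, 85 x 170 x 48 mm; not part of the job, leave it alone. Origin: centre of its underside
- bearing: ball bearing lying flat, 52 mm across, 16 mm high; not part of the job, leave it alone. Origin: centre of its underside
- bearing_box: closed cardboard carton 90 x 90 x 52 mm; not part of the job, leave it alone. Origin: centre of its underside
- spare_drum: dark spare brake drum, 116 mm across, 52 mm high; not part of the job, leave it alone. Origin: centre of its underside
Mind the look-alikes: they are no part of the job. What is shaped like the shoe3 but blue is not meant.

How it is judged (in metres and radians):
On the way, in this order (a step that is already met when the one before it is completed fails the run):
1. brake A's star wheel rests one tooth on (value of joint star_A between 0.5854 and 0.9854 rad), for 0.2 s.
2. brake A's star wheel rests two teeth on (value of joint star_A between 1.3708 and 1.7708 rad), for 0.2 s.
3. the turntable rests one detent position on, brake B at the front (value of joint turntable between 1.5108 and 1.6308 rad), for 0.2 s.
4. brake B's star wheel rests one tooth on (value of joint star_B between 0.5854 and 0.9854 rad), for 0.2 s.
5. brake B's star wheel rests two teeth on (value of joint star_B between 1.3708 and 1.7708 rad), for 0.2 s.
At the end, for the whole second after the job is handed in: Both star wheels two teeth on (within 0.2 rad), table one detent on (0.06 rad); spoon upright in its rack hole, collar on the plate (6 mm in height); each shoe present at rest astride the bar between the posts, its feet 24 to 44 mm below the bar's top, within 25 mm sideways, tilt under 0.4 rad (all of step 2 and all of step 3 and all of step 5 and horizontal distance between spoon and rack_hole below 0.014 m and z of spoon in the frame of rack_hole between -0.091 and -0.079 m and angle between spoon's own z axis and vertical below 0.15 rad and x of shoe1 in the frame of rail_top between -0.025 and 0.025 m and y of shoe1 in the frame of rail_top between -0.168 and 0.168 m and z of shoe1 in the frame of rail_top between -0.044 and -0.024 m and angle between each of shoe1, shoe2, shoe3, shoe4's own z axis and vertical below 0.4 rad and linear speed of each of shoe1, shoe2, shoe3, shoe4 below 0.03 m/s and x of shoe2 in the frame of rail_top between -0.025 and 0.025 m and y of shoe2 in the frame of rail_top between -0.168 and 0.168 m and z of shoe2 in the frame of rail_top between -0.044 and -0.024 m and x of shoe3 in the frame of rail_top between -0.025 and 0.025 m and y of shoe3 in the frame of rail_top between -0.168 and 0.168 m and z of shoe3 in the frame of rail_top between -0.044 and -0.024 m and x of shoe4 in the frame of rail_top between -0.025 and 0.025 m and y of shoe4 in the frame of rail_top between -0.168 and 0.168 m and z of shoe4 in the frame of rail_top between -0.044 and -0.024 m); the robot touches nothing.
It fails at once if a bystander was moved more than 40 mm (distance of any of oil_bottle, grease_tin, wrench, multimeter, bearing, bearing_box, spare_drum from where it was at the start of the episode above 0.04 m).
It fails at once if the fingers pushed on a star wheel (contact force between the fingers and star_A above 1 N or contact force between the fingers and star_B above 1 N).
Of shoe1, shoe2, shoe3, shoe4 only 2 to 4 are there at a start; the rules pass over those that are not, and their reading is None.
At some moment in a run one of rack may be knocked a few centimetres aside while the robot is not near it.
It also fails if it takes over 210 s, if anything falls off the work surface, if the arm or the gripper's body presses on something with over 40 N, if the wrist force passes 120 N, or if a joint passes its speed limit or range.

## Robot

A 7-joint arm with a two-finger parallel gripper is mounted at the origin on the work surface. World frame = base frame: x ahead of the robot, y to its left, z up, the work surface at z = 0. Lengths are in mm, angles in rad, forces in N, time in s.
With the tool pointing down it reaches from about 425 to 950 mm from the base axis. Payload 16.7 kg.
Tool frame: the origin (TCP) lies at the very end of the fingers, on their centre line; the grasp point (between the pads) lies 19 mm behind it; z points along the fingers, y is the direction in which the jaws open and shut (so a half turn about z gives the same grasp; the last joint's range is limited). The gripper opens to 94 mm and grips with 3 to 60 N. Pads are 16 mm wide; open, the fingers measure 119 mm over their backs; the gripper's body (75 mm by 177 mm) begins 78 mm behind the grasp point.
Start: joints at [1.194, 0.426, 0.074, 1.606, -0.034, 1.111, -0.067], TCP at [151.752, -657.682, 205.467] pointing down, gripper open.
Joint ranges: [-2.85, 2.85], [-0.5, 2.14], [-1.23, 1.37], [0.21, 2.46], [-1.02, 4.16], [0.16, 2.05], [-2.73, 2.73]. Speed limits (rad/s): [1.89, 1.89, 2.39, 2.39, 3.01, 3.01, 3.01].

## Interface

Orientations are given as a unit quaternion [x, y, z, w].
In Python, from workcell import manip gives the robot as it stands.
- The arm moves only by the tool drive_tool, never from a script. Its argument "rows" is a list of rows, each an object with "linear": the shift along the tool's x, y, z in m, a list of three; "rotation": the turn, a rotation vector about the tool's x, y, z in degrees, a list of three; "fingers": the gripper command: -1 is fully open, 1 is shut, values between are in proportion. In form: [{"linear": [dx, dy, dz], "rotation": [rx, ry, rz], "fingers": fingers}, ...]. A call has 1 to 12 rows; each row shifts and turns the pose as measured when the row begins, along the tool's axes as they then stand; what a row does not reach is not made up. A row lasts 1/10 s, in which the tool goes at most 50 mm and 8.59 degrees, less where a joint would pass 70% of its speed; a pose out of reach is approached as far as the arm can. A call is refused whole if a number of a shift passes 0.05 or a number of a turn 8.59, either way. A call with a gripper value outside its range is refused whole. The fingers move at their own pace and stop on an object; the grip force is fixed at half the most. Time passes only in rows, so rows that do not move let the fingers close. It gives the time, the measured TCP pose, the force and the opening at its end, in the units of the state.
- manip.observe(): the state, without advancing time (a new reading comes with each control period).
- manip.capture(name): name is "side" or "top" or "wrist"; returns a dict with "frame" (400x640x3 uint8, red, green, blue), "fx", "fy", "cx", "cy" (pixels), "rvec" (rotation vector, rad) and "tvec" (3), from world to camera coordinates, as OpenCV has them; the wrist camera has in their place "T_tool_cam" (4x4, takes a point from camera to tool coordinates, whose origin is the TCP and whose axes are the flange's). Camera axes: x right, y down, z forward; pixel columns grow to the right and rows downward; lengths in mm; the calibration is good to about 2 mm. A picture is of the moment at which its call begins: read the wrist's pose just before it. There is no depth.
- manip.hand_in(): hands the job in, once; it reports no verdict.
Trained networks look in a picture, given as the dict that the camera call returned (one of the last four; its "shot" number tells which), for a name from the list of things; names that differ only in an ending like _2 or _b are one class to them, and where a whole thing is asked for, a point or a joint stands for the part that bears it (a point fixed in the world has none). Each returns a list of dicts, best first, with "p" (0 to 1); they miss things now and then, are a little off and sometimes report something else, mostly with a low value. They report only what shows in the picture. A call takes as long as a camera call. They do not tell look-alikes from the thing itself.
- manip.recognise(picture, target): "point" ([column, row] in pixels, amid what is visible of it).
- manip.tip_of(picture, target): "point" ([column, row] in pixels: a listed point, or the origin of a listed thing).
The state is a dict: "clock": time; "joint_pos": joint angles; "joint_velocities": joint speeds; "effort": joint torques, N m; "tool_pos": TCP position; "orientation": TCP orientation; "wrist_force": force on the tool from outside, world axes, zero at the start; "moment": the same for the moment, N m; "finger_gap": finger opening in mm.
Only numpy, scipy, OpenCV 4.12 (cv2) and the standard library are available. Lean on these libraries where they do the work, as an engineer would, in place of code of your own. Each camera call takes 0.05 s, during which the arm holds its last target. There are 200 camera calls.

## Working session

There is one attempt and no reset: what is moved stays moved. The work goes in short steps, Python scripts to look and compute and a tool call to move; the robot and the scene stay as the last step left them, time stands still between calls to the robot, and variables do not carry over. Pictures are saved under pics/ and viewed, on a budget of 14 in all, crops included, one or two more only if the job needs it, and the job is handed in when it is done.

Besides the shell and the picture viewer there is one more tool, called by a JSON object that holds its "op" and its "data", one argument or row to a line. drive_tool: Moves the arm, as the interface text tells. Its arguments: {"type":"object","properties":{"rows":{"type":"array","items":{"type":"object","properties":{"linear":{"type":"array","items":{"type":"number"}},"rotation":{"type":"array","items":{"type":"number"}},"fingers":{"type":"number"}}}}},"required":["rows"]}

```bash
mkdir -p pics; ls
cat > h.py <<'E'
import numpy as np, cv2, json
from scipy.spatial.transform import Rotation as R
from workcell import manip
def cam(p, st=None):
    K=np.array([[p['fx'],0,p['cx']],[0,p['fy'],p['cy']],[0,0,1.]])
    if 'rvec' in p:
        Rm=cv2.Rodrigues(np.array(p['rvec'],float))[0]; t=np.array(p['tvec'],float).ravel()
    else:
        T=np.eye(4);T[:3,:3]=R.from_quat(st['orientation']).as_matrix();T[:3,3]=st['tool_pos']
        M=np.linalg.inv(T@np.array(p['T_tool_cam'])); Rm=M[:3,:3];t=M[:3,3]
    return K,Rm,t
def back(c,uv,z):
    K,Rm,t=c; d=Rm.T@np.linalg.solve(K,np.array([uv[0],uv[1],1.])); o=-Rm.T@t
    return o+d*(z-o[2])/d[2]
def proj(c,P):
    K,Rm,t=c; q=K@(Rm@np.asarray(P,float)+t); return q[:2]/q[2]
def tri(cs,uvs):
    A=[];b=[]
    for (K,Rm,t),uv in zip(cs,uvs):
        d=Rm.T@np.linalg.solve(K,np.array([uv[0],uv[1],1.]));d/=np.linalg.norm(d);o=-Rm.T@t
        M=np.eye(3)-np.outer(d,d);A.append(M);b.append(M@o)
    return np.linalg.lstsq(np.vstack(A),np.hstack(b),rcond=None)[0]
def save(p,n): cv2.imwrite(n,cv2.cvtColor(np.ascontiguousarray(p['frame']),cv2.COLOR_RGB2BGR))
E
python3 - <<'E'
from h import *
np.set_printoptions(precision=1,suppress=True)
st=manip.observe();print(st)
ps={n:manip.capture(n) for n in('side','top')}
for n,p in ps.items():
    save(p,f'pics/{n}0.png'); c=cam(p); print(n,p['fx'],'cam at',-c[1].T@c[2])
H=dict(rack_hole=100,slot_A=98,slot_B=98,post_1=135,rail_top=156,shoe1=0,rail=0,fixture=0,spoon=15,rack=0)
for k,z in H.items():
    for n,p in ps.items():
        for d in manip.tip_of(p,k)[:6]:
            if d['p']>.15: print(k,n,np.array(d['point']),round(d['p'],2),back(cam(p),d['point'],z))
E
```

```text
pics
{'clock': 0.0, 'joint_pos': array([ 1.2,  0.4,  0.1,  1.6, -0. ,  1.1, -0.1]), 'joint_velocities': array([ 0., -0., -0.,  0., -0., -0.,  0.]), 'effort': array([  0. , -93.6,   3.7, -45.4,  -0. ,   0. ,   0. ]), 'tool_pos': array([ 151.7, -657.3,  204.8]), 'orientation': array([ 1. ,  0.1, -0. , -0. ]), 'wrist_force': array([-0.6, -0.2, -0.1]), 'moment': array([ 0.1,  0. , -0. ]), 'finger_gap': 94.33564990304151}
side 418.03400733162226 cam at [102.2 915.9 998.5]
top 416.2317628617778 cam at [ 434.7  -19.1 1231.4]
rack_hole side [276.3 315.8] 0.94 [444.6 405.8 100. ]
rack_hole top [151.5 228.2] 0.82 [449.1 403.4 100. ]
slot_A side [306.4 247.3] 0.92 [472.9 163.3  98. ]
slot_A side [337.8 221.1] 0.49 [428.7  23.9  98. ]
slot_A top [247.8 218.2] 0.78 [474.1 145.9  98. ]
slot_B side [250.5 268. ] 0.95 [583.8 295.   98. ]
slot_B top [163.5 228.2] 0.62 [448.9 372.1  98. ]
slot_B top [194.4 176.5] 0.59 [588.7 291.2  98. ]
post_1 side [287.1 257.8] 0.72 [490.1 250.2 135. ]
post_1 top [207.2 208.3] 0.68 [499.6 246.7 135. ]
rail_top side [322.  147.6] 0.98 [ 601.1 -256.4  156. ]
rail_top 
[... 420 characters left out ...]
 [400.8 163. ] 0.47 [ 352.5 -494.2    0. ]
shoe1 top [360.8 227.9] 0.97 [ 446.3 -173.3    0. ]
shoe1 top [393.4 235.3] 0.94 [ 423.7 -269.8    0. ]
shoe1 top [322.8 218.8] 0.9 [474.1 -60.9   0. ]
shoe1 top [470.6 257.8] 0.8 [ 355.2 -498.4    0. ]
shoe1 top [433.2 231.6] 0.76 [ 433.6 -388.9    0. ]
rail side [292.7 163.7] 0.69 [ 757.6 -318.4   -0. ]
fixture side [267.5 255. ] 0.65 [613.5 159.8   0. ]
fixture top [244.2 175.9] 0.87 [603.1 171.3   0. ]
fixture top [217.  270.6] 0.34 [325.4 249.1   0. ]
fixture top [208.9 205.5] 0.24 [515.8 274.5   0. ]
spoon top [162.2 225.2] 0.46 [458.6 404.7  15. ]
rack side [291.8 344.9] 0.75 [403.9 412.    0. ]
rack top [161.5 226.2] 0.23 [456.  411.9   0. ]
```

View pics/top0.png

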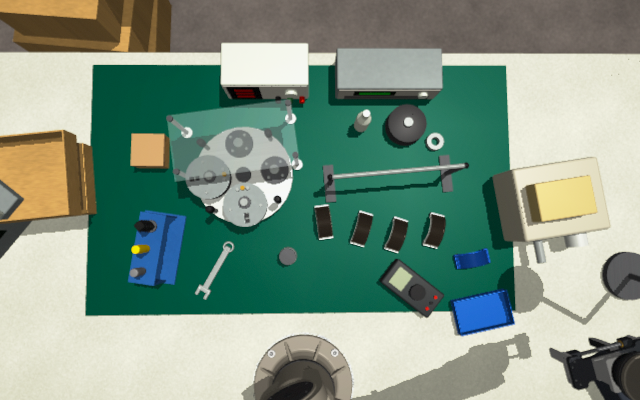

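View pics/side0.png

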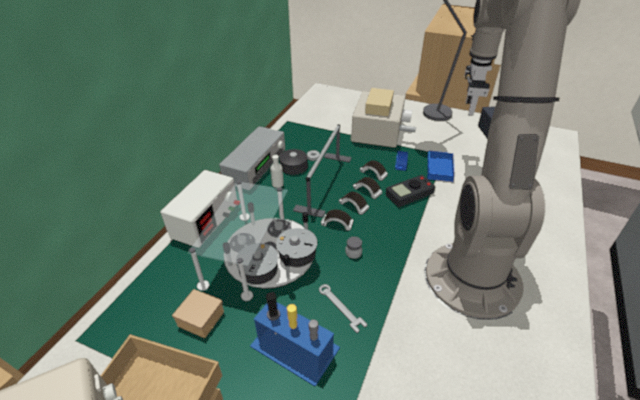

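```bash
cat >> h.py <<'E'
def yaw(st): x=R.from_quat(st['orientation']).as_matrix()[:,0]; return np.degrees(np.arctan2(x[1],x[0]))
def Rdown(a): return R.from_euler('z',a,degrees=True)*R.from_quat([1,0,0,0])
def plan(wps,st=None,step=48,rstep=8.3,grip=None):
    """wps: list of (x,y,z,yawdeg) tool down; prints rows (m, deg)"""
    st=st or manip.observe(); p=np.array(st['tool_pos'],float); r=R.from_quat(st['orientation']); n0=0
    for w in wps:
        r1=Rdown(w[3]); dv=(r.inv()*r1).as_rotvec(degrees=True)
        n=max(1,int(np.ceil(max(np.linalg.norm(np.array(w[:3])-p)/step,np.abs(dv).max()/rstep))))
        for i in range(n):
            tgt=p+(np.array(w[:3])-p)/(n-i); dr=(r.inv()*r1).as_rotvec(degrees=True)/(n-i)
            L=np.round(r.inv().apply(tgt-p)/1000,4); D=np.round(dr,2)
            print(json.dumps({"linear":L.tolist(),"rotation":D.tolist()})); n0+=1
            p=p+r.apply(L*1000); r=r*R.from_rotvec(D,degrees=True)
    print('rows',n0)
def look(tag):
    st=manip.observe();p=manip.capture('wrist');save(p,f'pics/{tag}.png');return st,p,cam(p,st)
E
python3 - <<'E'
from h import *
np.set_printoptions(precision=2,suppress=True)
st,p,c=look('w0');print(p['T_tool_cam'],p['fx'],p['cx'],p['cy'],yaw(st))
plan([(440,-230,330,0),(480,250,330,0)])
E
```

```text
[[   0.     -0.97   -0.23   68.37]
 [   1.     -0.      0.     -0.39]
 [  -0.     -0.23    0.97 -179.55]
 [   0.      0.      0.      1.  ]] 331.6704905855832 316.9928897730172 196.40047651446545 12.994691086891008
{"linear": [0.0314, -0.0293, -0.0104], "rotation": [-0.0, -0.0, 1.08]}
{"linear": [0.0309, -0.0299, -0.0104], "rotation": [-0.0, -0.0, 1.08]}
{"linear": [0.0303, -0.0305, -0.0104], "rotation": [-0.0, -0.0, 1.08]}
{"linear": [0.0297, -0.0311, -0.0104], "rotation": [-0.0, -0.0, 1.08]}
{"linear": [0.0291, -0.0316, -0.0104], "rotation": [-0.0, -0.0, 1.08]}
{"linear": [0.0285, -0.0322, -0.0104], "rotation": [-0.0, -0.0, 1.08]}
{"linear": [0.0279, -0.0327, -0.0104], "rotation": [-0.0, -0.0, 1.08]}
{"linear": [0.0273, -0.0332, -0.0103], "rotation": [-0.0, -0.0, 1.09]}
{"linear": [0.0267, -0.0337, -0.0104], "rotation": [-0.0, -0.0, 1.08]}
{"linear": [0.026, -0.0342, -0.0103], "rotation": [-0.0, -0.0, 1.09]}
{"linear": [0.0253, -0.0347, -0.0104], "rotation": [-0.0, -0.0, 1.08]}
{"linear": [0.0247, -0.0352, -0.0103], "rotation": [-0.0, -0.0, 1.09]}
{"linear": [0.0036, -0.0436, 0.0], "rotation": [-0.0, -0.0, -0.0]}
{"linear": [0.0036, -0.0436, 0.0], "rotation": [-0.0, -0.0, -0.0]}
{"linear": [0.0036, -0.0436, 0.0], "rotation": [-0.0, -0.0, -0.0]}
{"linear": [0.0037, -0.0436, 0.0], "rotation": [-0.0, -0.0, -0.0]}
{"linear": [0.0036, -0.0437, 0.0], "rotation": [-0.0, -0.0, -0.0]}
{"linear": [0.0037, -0.0436, 0.0], "rotation": [-0.0, -0.0, -0.0]}
{"linear": [0.0036, -0.0437, 0.0], "rotation": [-0.0, -0.0, -0.0]}
{"linear": [0.0037, -0.0436, 0.0], "rotation": [-0.0, -0.0, -0.0]}
{"linear": [0.0036, -0.0437, 0.0], "rotation": [-0.0, -0.0, -0.0]}
{"linear": [0.0037, -0.0436, 0.0], "rotation": [-0.0, -0.0, -0.0]}
{"linear": [0.0036, -0.0437, 0.0], "rotation": [-0.0, -0.0, -0.0]}
rows 23
```

{"op": "drive_tool", "data": {
  "rows": [
    {"linear":[0.031,-0.029,-0.0104],"rotation":[0,0,1.08]},
    {"linear":[0.031,-0.03,-0.0104],"rotation":[0,0,1.08]},
    {"linear":[0.03,-0.0305,-0.0104],"rotation":[0,0,1.08]},
    {"linear":[0.03,-0.031,-0.0104],"rotation":[0,0,1.08]},
    {"linear":[0.029,-0.0315,-0.0104],"rotation":[0,0,1.08]},
    {"linear":[0.0285,-0.032,-0.0104],"rotation":[0,0,1.08]},
    {"linear":[0.028,-0.0325,-0.0104],"rotation":[0,0,1.08]},
    {"linear":[0.0275,-0.033,-0.0104],"rotation":[0,0,1.08]},
    {"linear":[0.0267,-0.0337,-0.0104],"rotation":[0,0,1.08]},
    {"linear":[0.026,-0.034,-0.0104],"rotation":[0,0,1.08]},
    {"linear":[0.025,-0.035,-0.0104],"rotation":[0,0,1.08]},
    {"linear":[0.025,-0.035,-0.0104],"rotation":[0,0,1.08]}
  ]
}}

```text
$.rows[0]: bad value
```

{"op": "drive_tool", "data": {
  "rows": [
    {"linear":[0.004,-0.044,0]},
    {"linear":[0.004,-0.044,0]},
    {"linear":[0.004,-0.044,0]},
    {"linear":[0.004,-0.044,0]},
    {"linear":[0.004,-0.044,0]},
    {"linear":[0.004,-0.044,0]},
    {"linear":[0.004,-0.044,0]},
    {"linear":[0.004,-0.044,0]},
    {"linear":[0.004,-0.044,0]},
    {"linear":[0.004,-0.044,0]},
    {"linear":[0.004,-0.044,0]}
  ]
}}

```text
$.rows[0]: bad value
```

{"op": "drive_tool", "data": {
  "rows": [
    {"linear":[0.031,-0.029,-0.0104],"rotation":[0,0,1.08],"fingers":-1},
    {"linear":[0.031,-0.03,-0.0104],"rotation":[0,0,1.08],"fingers":-1},
    {"linear":[0.03,-0.0305,-0.0104],"rotation":[0,0,1.08],"fingers":-1},
    {"linear":[0.03,-0.031,-0.0104],"rotation":[0,0,1.08],"fingers":-1},
    {"linear":[0.029,-0.0315,-0.0104],"rotation":[0,0,1.08],"fingers":-1},
    {"linear":[0.0285,-0.032,-0.0104],"rotation":[0,0,1.08],"fingers":-1},
    {"linear":[0.028,-0.0325,-0.0104],"rotation":[0,0,1.08],"fingers":-1},
    {"linear":[0.0275,-0.033,-0.0104],"rotation":[0,0,1.08],"fingers":-1},
    {"linear":[0.0267,-0.0337,-0.0104],"rotation":[0,0,1.08],"fingers":-1},
    {"linear":[0.026,-0.034,-0.0104],"rotation":[0,0,1.08],"fingers":-1},
    {"linear":[0.025,-0.035,-0.0104],"rotation":[0,0,1.08],"fingers":-1},
    {"linear":[0.025,-0.035,-0.0104],"rotation":[0,0,1.08],"fingers":-1}
  ]
}}

```text
clock: 2.35
tool_pos: [447.7, -220.1, 333.8]
orientation: [1.0, -0.009, -0.0, 0.001]
wrist_force: [0.6, -0.5, -0.3]
finger_gap: 93.7
```

{"op": "drive_tool", "data": {
  "rows": [
    {"linear":[0.004,-0.044,0],"rotation":[0,0,0],"fingers":-1},
    {"linear":[0.004,-0.044,0],"rotation":[0,0,0],"fingers":-1},
    {"linear":[0.004,-0.044,0],"rotation":[0,0,0],"fingers":-1},
    {"linear":[0.004,-0.044,0],"rotation":[0,0,0],"fingers":-1},
    {"linear":[0.004,-0.044,0],"rotation":[0,0,0],"fingers":-1},
    {"linear":[0.004,-0.044,0],"rotation":[0,0,0],"fingers":-1},
    {"linear":[0.004,-0.044,0],"rotation":[0,0,0],"fingers":-1},
    {"linear":[0.004,-0.044,0],"rotation":[0,0,0],"fingers":-1},
    {"linear":[0.004,-0.044,0],"rotation":[0,0,0],"fingers":-1},
    {"linear":[0.004,-0.044,0],"rotation":[0,0,0],"fingers":-1},
    {"linear":[0.004,-0.044,0],"rotation":[0,0,0],"fingers":-1}
  ]
}}

```text
clock: 3.45
tool_pos: [502.7, 282.2, 336.8]
orientation: [1.0, -0.011, 0.005, 0.002]
wrist_force: [1.1, -0.7, -0.3]
finger_gap: 94.3
```

Run:
```python
from h import *
np.set_printoptions(precision=1,suppress=True)
st,p,c=look('w1');print(st['tool_pos'],yaw(st))
for k,z in dict(rack_hole=100,slot_A=98,slot_B=98,post_1=135,fixture=0,spoon=15).items():
    for d in manip.tip_of(p,k)[:4]:
        if d['p']>.2: print(k,np.array(d['point']),round(d['p'],2),back(c,d['point'],z))
```

```text
[502.7 282.2 336.8] -1.2351857326131537
rack_hole [222.1 214.3] 0.94 [451.9 406.2 100. ]
rack_hole [232.7 230.8] 0.73 [428.9 394.2 100. ]
slot_A [418.8 187.6] 0.59 [481.2 150.3  98. ]
slot_B [308.2 107.6] 0.81 [584.  290.3  98. ]
post_1 [350.1 181.1] 0.73 [498.6 242.8 135. ]
fixture [387.9  97.2] 0.97 [600.  172.4   0. ]
spoon [236.5 197.9] 0.56 [453.8 406.9  15. ]
```

View pics/w1.png

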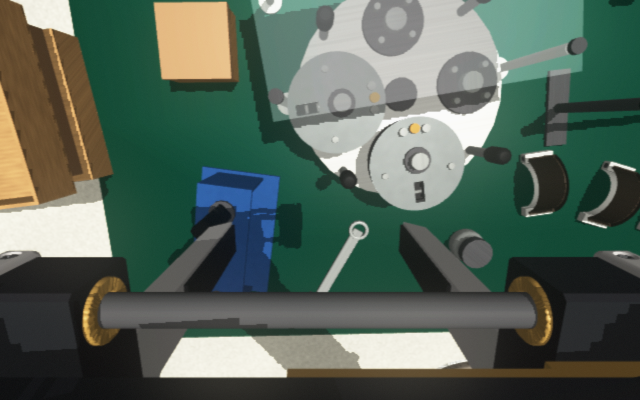

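{"op": "drive_tool", "data": {
  "rows": [
    {"linear":[-0.026,-0.031,0.012],"rotation":[0,0,0],"fingers":-1},
    {"linear":[-0.026,-0.031,0.012],"rotation":[0,0,0],"fingers":-1},
    {"linear":[-0.026,-0.031,0.012],"rotation":[0,0,0],"fingers":-1},
    {"linear":[-0.022,-0.025,0.012],"rotation":[0,0,0],"fingers":-1},
    {"linear":[0,0,0],"rotation":[0,0,0],"fingers":-1}
  ]
}}

```text
clock: 4.3
tool_pos: [408.0, 395.9, 286.9]
orientation: [1.0, -0.019, 0.007, 0.003]
wrist_force: [-0.4, -0.4, 0.6]
finger_gap: 93.9
```

Run:
```python
from h import *
np.set_printoptions(precision=2,suppress=True)
st,p,c=look('w2');print(st['tool_pos'],yaw(st),st['joint_pos'])
for k,z in dict(rack_hole=100,slot_A=98,slot_B=98,post_1=135,fixture=0,spoon=15).items():
    for d in manip.tip_of(p,k)[:4]:
        if d['p']>.2: print(k,np.array(d['point']),round(d['p'],2),back(c,d['point'],z))
f=cv2.cvtColor(p['frame'],cv2.COLOR_RGB2BGR)[0:290,150:520]; cv2.imwrite('pics/w2c.png',cv2.resize(f,None,fx=2,fy=2,interpolation=cv2.INTER_CUBIC))
```

```text
[408.   395.92 286.86] -2.1531039051531464 [-0.25  0.26 -0.77  1.72  0.21  1.24 -2.68]
rack_hole [474.2  88.8] 0.75 [501.25 224.54 100.  ]
slot_A [541.9 104.6] 0.68 [482.35 149.26  98.  ]
slot_A [412.9 217.7] 0.63 [360.65 285.38  98.  ]
slot_B [416.2   7. ] 0.76 [583.01 287.84  98.  ]
slot_B [486.7  14.7] 0.28 [573.32 215.67  98.  ]
post_1 [472.8  88.4] 0.93 [499.03 242.16 135.  ]
fixture [489.2  15.4] 0.86 [598.83 164.77   0.  ]
spoon [308.6 136.8] 0.86 [454.08 404.    15.  ]
```

View pics/w2c.png

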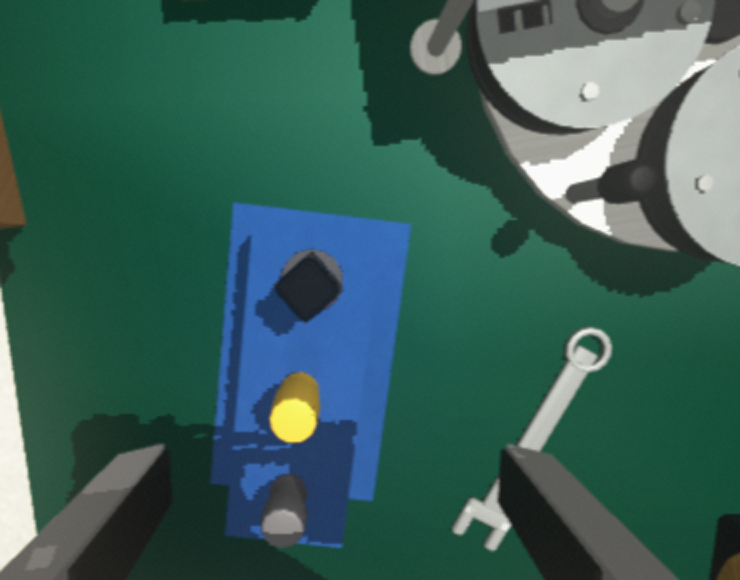

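```bash
cat > /tmp/a.py <<'E'
from h import *
np.set_printoptions(precision=1,suppress=True)
f=cv2.imread('pics/w2.png'); g=f.max(axis=2); roi=g[115:170,280:330]
m=(roi<45).astype(np.uint8)
n,l,s,cc=cv2.connectedComponentsWithStats(m); i=1+np.argmax(s[1:,4]); pts=np.argwhere(l==i)[:,::-1].astype(np.float32)+[280,115]
r=cv2.minAreaRect(pts.astype(np.float32)); print(r,s[i])
p=manip.capture('wrist');st=manip.observe();c=cam(p,st)
bx=cv2.boxPoints(r); print(bx); W=np.array([back(c,b,180) for b in bx]);print(W,W.mean(0)); 
e=W[1]-W[0];print(np.degrees(np.arctan2(e[1],e[0])),[np.linalg.norm(W[i]-W[i-1]) for i in range(4)])
plan([(430,420,290,133)])
E
python3 /tmp/a.py
```

```text
((303.3448486328125, 143.637939453125), (23.667964935302734, 24.581464767456055), 48.36646270751953) [  8  14  30  31 228]
[[286.3 143. ]
 [304.7 126.6]
 [320.4 144.3]
 [302.  160.6]]
[[461.  417.4 180. ]
 [474.  400.9 180. ]
 [458.5 388.2 180. ]
 [445.2 404.7 180. ]] [459.7 402.8 180. ]
-51.64333954439525 [np.float64(20.269581238389435), np.float64(21.025850975668504), np.float64(20.064679201586724), np.float64(21.27394641749692)]
{"linear": [0.001, -0.0016, -0.0001], "rotation": [0.07, -0.01, -7.97]}
{"linear": [0.0012, -0.0015, -0.0001], "rotation": [0.07, -0.01, -7.97]}
{"linear": [0.0014, -0.0013, -0.0001], "rotation": [0.07, -0.01, -7.97]}
{"linear": [0.0016, -0.0011, -0.0001], "rotation": [0.07, -0.01, -7.97]}
{"linear": [0.0017, -0.0008, -0.0001], "rotation": [0.07, -0.0, -7.97]}
{"linear": [0.0018, -0.0006, -0.0001], "rotation": [0.07, -0.01, -7.97]}
{"linear": [0.0018, -0.0003, -0.0001], "rotation": [0.07, -0.0, -7.97]}
{"linear": [0.0019, -0.0001, -0.0001], "rotation": [0.07, -0.0, -7.97]}
{"linear": [0.0019, 0.0002, -0.0001], "rotation": [0.07, -0.0, -7.97]}
{"linear": [0.0018, 0.0004, -0.0001], "rotation": [0.08, -0.0, -7.97]}
{"linear": [0.0018, 0.0007, -0.0001], "rotation": [0.08, -0.01, -7.97]}
{"linear": [0.0016, 0.0009, -0.0001], "rotation": [0.07, -0.01, -7.97]}
{"linear": [0.0015, 0.0011, -0.0001], "rotation": [0.07, -0.0, -7.97]}
{"linear": [0.0013, 0.0013, -0.0001], "rotation": [0.08, -0.0, -7.97]}
{"linear": [0.0011, 0.0015, -0.0001], "rotation": [0.08, -0.01, -7.96]}
{"linear": [0.0009, 0.0017, -0.0002], "rotation": [0.07, -0.01, -7.97]}
{"linear": [0.0007, 0.0018, -0.0001], "rotation": [0.08, -0.0, -7.96]}
rows 17
```

{"op": "drive_tool", "data": {
  "rows": [
    {"linear":[0.047,-0.009,0],"rotation":[0,0,-8.5],"fingers":-0.5},
    {"linear":[0,0,0],"rotation":[0.1,0,-8.5],"fingers":-0.5},
    {"linear":[0,0,0],"rotation":[0.1,0,-8.5],"fingers":-0.5},
    {"linear":[0,0,0],"rotation":[0.1,0,-8.5],"fingers":-0.5},
    {"linear":[0,0,0],"rotation":[0.1,0,-8.5],"fingers":-0.5},
    {"linear":[0,0,0],"rotation":[0.1,0,-8.5],"fingers":-0.5},
    {"linear":[0,0,0],"rotation":[0.1,0,-8.5],"fingers":-0.5},
    {"linear":[0,0,0],"rotation":[0.1,0,-8.5],"fingers":-0.5},
    {"linear":[0,0,0],"rotation":[0.1,0,-8.5],"fingers":-0.5},
    {"linear":[0,0,0],"rotation":[0.1,0,-8.5],"fingers":-0.5},
    {"linear":[0,0,0],"rotation":[0.1,0,-8.5],"fingers":-0.5},
    {"linear":[0,0,0],"rotation":[0.1,0,-8.5],"fingers":-0.5}
  ]
}}

```text
clock: 5.9
tool_pos: [467.6, 394.3, 289.8]
orientation: [0.638, 0.77, 0.003, 0.0]
wrist_force: [-0.8, -0.3, -0.5]
finger_gap: 70.5
```

{"op": "drive_tool", "data": {
  "rows": [
    {"linear":[0,0,0],"rotation":[0,0,-8.5],"fingers":-0.5},
    {"linear":[0,0,0],"rotation":[0,0,-8.5],"fingers":-0.5},
    {"linear":[0,0,0],"rotation":[0,0,-8.5],"fingers":-0.5},
    {"linear":[0,0,0],"rotation":[0,0,0],"fingers":-0.5}
  ]
}}

```text
clock: 6.3
tool_pos: [470.0, 391.9, 289.8]
orientation: [0.449, 0.894, 0.003, 0.001]
wrist_force: [0.7, 0.3, 0.3]
finger_gap: 70.3
```

Run:
```python
from h import *
np.set_printoptions(precision=2,suppress=True)
st,p,c=look('w3');print(st['tool_pos'],yaw(st),R.from_quat(st['orientation']).as_matrix()[:,2],st['joint_pos'],st['finger_gap'])
for k,z in dict(rack_hole=100,slot_A=98,slot_B=98,post_1=135,fixture=0,spoon=15).items():
    for d in manip.tip_of(p,k)[:4]:
        if d['p']>.2: print(k,np.array(d['point']),round(d['p'],2),back(c,d['point'],z))
print([proj(c,(458,403,180))])
```

```text
[470.02 391.9  289.8 ] 126.64641821800018 [ 0.  0. -1.] [ 0.04  0.48 -1.16  1.61  0.45  1.35 -0.54] 70.25816952134151
rack_hole [311.9 159.5] 0.94 [454.29 406.27 100.  ]
rack_hole [281.7 119.4] 0.62 [402.13 421.76 100.  ]
slot_A [212.1 334.9] 0.62 [485.44 149.49  98.  ]
slot_B [337.3 297.2] 0.71 [581.51 287.09  98.  ]
post_1 [314.6 161.1] 0.72 [455.16 410.33 135.  ]
post_1 [257.2 301.7] 0.7 [497.66 245.   135.  ]
fixture [295.3 325.5] 0.9 [597.9  165.16   0.  ]
spoon [314.3 151.1] 0.83 [455.64 408.37  15.  ]
[array([312.08, 176.22])]
```

View pics/w3.png

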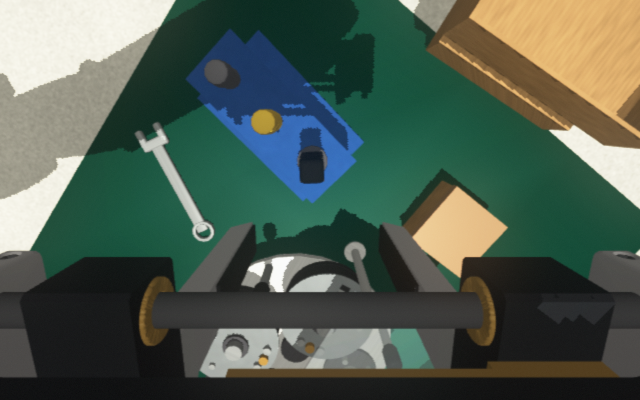

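{"op": "drive_tool", "data": {
  "rows": [
    {"linear":[0.018,-0.003,0.03],"rotation":[0,0,-1.8],"fingers":-0.5},
    {"linear":[0,0,0.04],"rotation":[0,0,0],"fingers":-0.5},
    {"linear":[0,0,0.04],"rotation":[0,0,0],"fingers":-0.5},
    {"linear":[0,0,0.035],"rotation":[0,0,0],"fingers":-0.5},
    {"linear":[0,0,0.01],"rotation":[0,0,0],"fingers":-0.5},
    {"linear":[0,0,0],"rotation":[0,0,0],"fingers":-0.5}
  ]
}}

```text
clock: 7.25
tool_pos: [457.4, 407.8, 132.2]
orientation: [0.439, 0.898, 0.005, 0.002]
wrist_force: [-0.4, 0.6, 0.6]
finger_gap: 70.4
```

{"op": "drive_tool", "data": {
  "rows": [
    {"linear":[-0.002,0,0.006],"rotation":[0.4,0,0],"fingers":-0.5},
    {"linear":[0,0,0],"rotation":[0,0,0],"fingers":0.3},
    {"linear":[0,0,0],"rotation":[0,0,0],"fingers":1},
    {"linear":[0,0,0],"rotation":[0,0,0],"fingers":1},
    {"linear":[0,0,0],"rotation":[0,0,0],"fingers":1},
    {"linear":[0,0,0],"rotation":[0,0,0],"fingers":1},
    {"linear":[0,0,0],"rotation":[0,0,0],"fingers":1},
    {"linear":[0,0,0],"rotation":[0,0,0],"fingers":1}
  ]
}}

```text
clock: 8.05
tool_pos: [460.8, 408.2, 132.1]
orientation: [0.44, 0.898, 0.004, 0.002]
wrist_force: [0.1, -0.1, -1.8]
finger_gap: 22.2
```

{"op": "drive_tool", "data": {
  "rows": [
    {"linear":[0,0,-0.02],"rotation":[0,0,0],"fingers":1},
    {"linear":[0,0,-0.03],"rotation":[0,0,0],"fingers":1},
    {"linear":[0,0,-0.04],"rotation":[0,0,0],"fingers":1},
    {"linear":[0,0,-0.04],"rotation":[0,0,0],"fingers":1},
    {"linear":[0,0,-0.03],"rotation":[0,0,0],"fingers":1},
    {"linear":[0,0,0],"rotation":[0,0,0],"fingers":1},
    {"linear":[0,0,0],"rotation":[0,0,0],"fingers":1}
  ]
}}

```text
clock: 8.75
tool_pos: [457.6, 408.0, 305.3]
orientation: [0.439, 0.899, 0.005, 0.002]
wrist_force: [0.1, 1.2, -1.7]
finger_gap: 22.0
```

Run:
```python
from h import *
np.set_printoptions(precision=2,suppress=True)
st,p,c=look('w4');print(st['tool_pos'],yaw(st),R.from_quat(st['orientation']).as_matrix()[:,2],st['joint_pos'],st['finger_gap'],st['wrist_force'])
for k in('spoon','rack_hole'):
  for d in manip.tip_of(p,k)[:3]: print(k,d)
T=np.eye(4);Rm=R.from_quat(st['orientation']).as_matrix()
tip=proj(c,np.array(st['tool_pos'])+Rm@[0,0,117]);print('tip pred',tip)
f=cv2.imread('pics/w4.png')[120:260,240:400]; cv2.imwrite('pics/w4c.png',cv2.resize(f,None,fx=4,fy=4,interpolation=cv2.INTER_NEAREST))
```

```text
[457.59 407.98 305.27] 127.9814328524894 [ 0.01  0.01 -1.  ] [ 0.    0.46 -1.15  1.59  0.43  1.36 -0.53] 22.049272995004177 [ 0.08  1.25 -1.67]
spoon {'point': [317.5, 193.0], 'p': 0.82}
rack_hole {'point': [312.3, 176.4], 'p': 0.84}
rack_hole {'point': [281.1, 133.2], 'p': 0.75}
tip pred [316.25 192.04]
```

View pics/w4c.png

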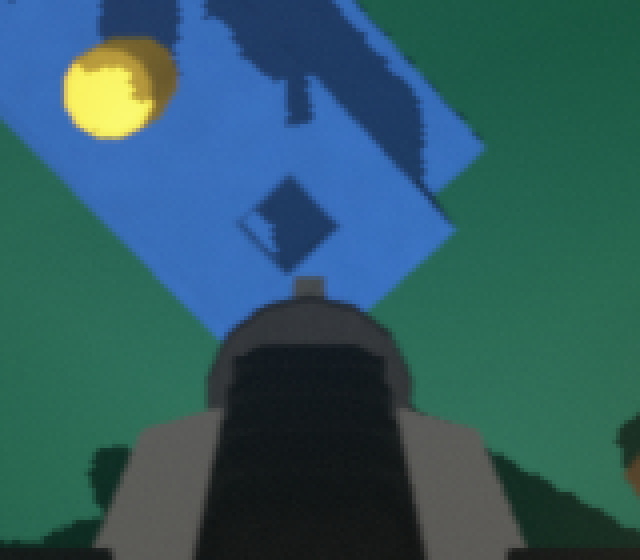

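```bash
cat >> h.py <<'E'
def go(x,y,z,a=None,tipz=0,st=None):
    """print tool-frame shift from now to a target (mm) and turn"""
    st=st or manip.observe(); r=R.from_quat(st['orientation']); t=np.array([x,y,z])
    L=r.inv().apply(t-st['tool_pos']); D=(r.inv()*Rdown(yaw(st) if a is None else a)).as_rotvec(degrees=True)
    print('pos',np.round(st['tool_pos'],1),'yaw',round(yaw(st),1),'shift mm',np.round(L,1),'turn',np.round(D,2))
E
python3 - <<'E'
from h import *
np.set_printoptions(precision=2,suppress=True)
st=manip.observe();p=manip.capture('wrist');c=cam(p,st)
h=back(c,(312,176.3),100);print(h, st['clock'])
Rm=R.from_quat(st['orientation']).as_matrix(); tip=np.array(st['tool_pos'])+Rm@[0.5,1,117];print(tip)
go(h[0],h[1],305)
E
```

```text
[454.8  405.21 100.  ] 8.9
[458.55 409.48 186.68]
pos [457.5 407.5 303.3] yaw 128.0 shift mm [-0.2 -3.5 -1.7] turn [ 0.46 -0.11 -0.  ]
```

{"op": "drive_tool", "data": {
  "rows": [
    {"linear":[-0.001,-0.0045,0.01],"rotation":[0.45,0,0],"fingers":1},
    {"linear":[0,0,0.03],"rotation":[0,0,0],"fingers":1},
    {"linear":[0,0,0],"rotation":[0,0,0],"fingers":1},
    {"linear":[0,0,0],"rotation":[0,0,0],"fingers":1}
  ]
}}

```text
clock: 9.35
tool_pos: [453.2, 402.5, 258.8]
orientation: [0.438, 0.899, -0.002, -0.002]
wrist_force: [-0.2, -0.1, -0.1]
finger_gap: 21.9
```

Run:
```python
from h import *
go(455.3,404.8,134,128)
print(R.from_quat(manip.observe()['orientation']).as_matrix()[:,2])
```

```text
pos [453.2 402.5 258.8] yaw 128.0 shift mm [  0.2   3.8 124.8] turn [-0.33 -0.15  0.02]
[-0.00620742 -0.00148547 -0.99997963]
```

{"op": "drive_tool", "data": {
  "rows": [
    {"linear":[0.0005,0.0025,0.01],"rotation":[-0.2,0,0],"fingers":1},
    {"linear":[0,0,0.04],"rotation":[0,0,0],"fingers":1},
    {"linear":[0,0,0.04],"rotation":[0,0,0],"fingers":1},
    {"linear":[0,0,0.02],"rotation":[0,0,0],"fingers":1},
    {"linear":[0,0,0],"rotation":[0,0,0],"fingers":1},
    {"linear":[0,0,0],"rotation":[0,0,0],"fingers":1}
  ]
}}

```text
clock: 9.95
tool_pos: [455.9, 406.8, 147.4]
orientation: [0.438, 0.899, 0.002, -0.001]
wrist_force: [-0.2, -0.3, -1.2]
finger_gap: 21.9
```

Tip is already well inside the hole; lower the last 14 mm, release, and rise to regrasp at 90°.

{"op": "drive_tool", "data": {
  "rows": [
    {"linear":[0,0,0.012],"rotation":[0,0,0],"fingers":1},
    {"linear":[0,0,0],"rotation":[0,0,0],"fingers":1},
    {"linear":[0,0,0],"rotation":[0,0,0],"fingers":-0.5},
    {"linear":[0,0,0],"rotation":[0,0,0],"fingers":-0.5},
    {"linear":[0,0,0],"rotation":[0,0,0],"fingers":-0.5},
    {"linear":[0,0,-0.03],"rotation":[0,0,0],"fingers":-0.5},
    {"linear":[0,0,-0.03],"rotation":[0,0,0],"fingers":-0.5},
    {"linear":[0,0,0],"rotation":[0,0,8.5],"fingers":-0.5},
    {"linear":[0,0,0],"rotation":[0,0,8.5],"fingers":-0.5},
    {"linear":[0,0,0],"rotation":[0,0,8.5],"fingers":-0.5},
    {"linear":[0,0,0],"rotation":[0,0,8.5],"fingers":-0.5},
    {"linear":[0,0,0],"rotation":[0,0,8.5],"fingers":-0.5}
  ]
}}

```text
clock: 11.15
tool_pos: [457.8, 408.9, 203.8]
orientation: [0.738, 0.675, 0.006, -0.002]
wrist_force: [-0.6, 0.5, -0.4]
finger_gap: 70.6
```

{"op": "drive_tool", "data": {
  "rows": [
    {"linear":[0,0,0],"rotation":[0,0,8.5],"fingers":-0.5},
    {"linear":[0,0,0],"rotation":[0,0,8.5],"fingers":-0.5},
    {"linear":[0,0,0],"rotation":[0,0,8.5],"fingers":-0.5},
    {"linear":[0,0,0],"rotation":[0,0,8.5],"fingers":-0.5},
    {"linear":[0,0,0],"rotation":[0,0,6],"fingers":-0.5},
    {"linear":[0,0,0],"rotation":[0,0,0],"fingers":-0.5},
    {"linear":[0,0,0],"rotation":[0,0,0],"fingers":-0.5}
  ]
}}

```text
clock: 11.85
tool_pos: [457.8, 410.2, 206.9]
orientation: [0.926, 0.376, 0.007, -0.004]
wrist_force: [0.5, -0.0, -0.8]
finger_gap: 70.4
```

Run:
```python
from h import *
np.set_printoptions(precision=2,suppress=True)
st,p,c=look('w5');print(st['joint_pos'],st['finger_gap'],proj(c,(455.5,406,180)))
go(455.5,406,128,38)
f=cv2.imread('pics/w5.png')[90:290,200:440]; cv2.imwrite('pics/w5c.png',cv2.resize(f,None,fx=3,fy=3,interpolation=cv2.INTER_NEAREST))
```

```text
[-0.24  0.42 -0.78  1.72  0.32  1.12 -1.91] 70.39219815879287 [318.82 231.2 ]
pos [457.7 410.2 206.9] yaw 44.2 shift mm [-5.8  1.7 78.8] turn [-0.22 -0.92  6.21]
```

View pics/w5c.png

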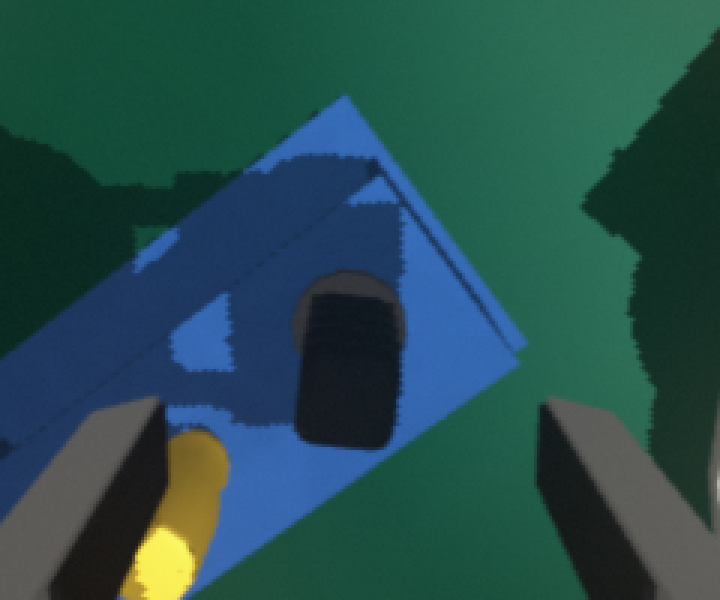

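{"op": "drive_tool", "data": {
  "rows": [
    {"linear":[-0.003,0.001,0.0],"rotation":[-0.2,-0.7,5.5],"fingers":-0.5},
    {"linear":[-0.001,0,0.03],"rotation":[0,0,0],"fingers":-0.5},
    {"linear":[0,0,0.03],"rotation":[0,0,0],"fingers":-0.5},
    {"linear":[0,0,0.006],"rotation":[0,0,0],"fingers":-0.5},
    {"linear":[0,0,0],"rotation":[0,0,0],"fingers":-0.5}
  ]
}}

```text
clock: 12.4
tool_pos: [456.4, 407.5, 140.5]
orientation: [0.942, 0.335, 0.002, -0.001]
wrist_force: [0.5, -0.3, -0.5]
finger_gap: 70.7
```

Run:
```python
from h import *
go(455.5,406,130,38)
```

```text
pos [456.4 407.5 140.5] yaw 39.2 shift mm [-1.7  0.6 10.5] turn [-0.07 -0.32  1.17]
```

{"op": "drive_tool", "data": {
  "rows": [
    {"linear":[-0.001,0,0.009],"rotation":[0,0,1],"fingers":-0.5},
    {"linear":[0,0,0],"rotation":[0,0,0],"fingers":-0.2},
    {"linear":[0,0,0],"rotation":[0,0,0],"fingers":1},
    {"linear":[0,0,0],"rotation":[0,0,0],"fingers":1},
    {"linear":[0,0,0],"rotation":[0,0,0],"fingers":1},
    {"linear":[0,0,0],"rotation":[0,0,0],"fingers":1},
    {"linear":[0,0,0],"rotation":[0,0,0],"fingers":1},
    {"linear":[0,0,0],"rotation":[0,0,0],"fingers":1}
  ]
}}

```text
clock: 13.2
tool_pos: [457.0, 408.5, 135.3]
orientation: [0.945, 0.327, 0.005, -0.002]
wrist_force: [0.0, -0.2, -0.7]
finger_gap: 21.4
```

{"op": "drive_tool", "data": {
  "rows": [
    {"linear":[0,0,-0.02],"rotation":[0,0,0],"fingers":1},
    {"linear":[0,0,-0.03],"rotation":[0,0,0],"fingers":1},
    {"linear":[0,0,-0.04],"rotation":[0,0,0],"fingers":1},
    {"linear":[0,0,-0.04],"rotation":[0,0,0],"fingers":1},
    {"linear":[0,0,-0.03],"rotation":[0,0,0],"fingers":1},
    {"linear":[0,0,0],"rotation":[0,0,0],"fingers":1},
    {"linear":[0,0,0],"rotation":[0,0,0],"fingers":1}
  ]
}}

```text
clock: 13.9
tool_pos: [454.7, 406.0, 299.4]
orientation: [0.945, 0.327, 0.003, -0.002]
wrist_force: [-0.4, -0.1, -2.1]
finger_gap: 21.6
```

Run:
```python
from h import *
np.set_printoptions(precision=2,suppress=True)
st,p,c=look('w6');print(st['joint_pos'],st['finger_gap'])
print(manip.tip_of(p,'spoon')[:2])
Rm=R.from_quat(st['orientation']).as_matrix()
print('tip pred',proj(c,np.array(st['tool_pos'])+Rm@[0,0,120]))
# segment blade: crop column profile near tip
f=p['frame'].astype(int)
for r in range(180,205,2): print(r,[tuple(f[r,x]) for x in range(308,328,3)])
plan([(430,230,300,69),(430,130,300,99)])
```

```text
[-0.23  0.34 -0.78  1.61  0.24  1.29 -1.95] 21.579756012260592
[{'point': [316.2, 194.1], 'p': 0.78}]
tip pred [316.71 192.26]
180 [(np.int64(32), np.int64(61), np.int64(103)), (np.int64(29), np.int64(55), np.int64(95)), (np.int64(30), np.int64(56), np.int64(95)), (np.int64(29), np.int64(55), np.int64(93)), (np.int64(41), np.int64(81), np.int64(140)), (np.int64(50), np.int64(98), np.int64(168)), (np.int64(48), np.int64(94), np.int64(164))]
182 [(np.int64(45), np.int64(86), np.int64(149)), (np.int64(29), np.int64(56), np.int64(95)), (np.int64(29), np.int64(56), np.int64(94)), (np.int64(32), np.int64(61), np.int64(106)), (np.int64(51), np.int64(99), np.int64(170)), (np.int64(50), np.int64(97), np.int64(167)), (np.int64(36), np.int64(71), np.int64(124))]
184 [(np.int64(48), np.int64(96), np.int64(167)), (np.int64(36), np.int64(69), np.int64(118)), (np.int64(34), np.int64(62), np.int64(107)), (np.int64(48), np.int64(94), np.int64(165)), (np.int64(50), np.int64(98), np.int64(169)), (np.int64(37), np.int64(70), np.int64(119)), (np.int64(50), np.int64(100), np.int64(170))]
186 [(np.int64(50
[... 3015 characters left out ...]
64(57)), (np.int64(51), np.int64(54), np.int64(57)), (np.int64(52), np.int64(54), np.int64(57)), (np.int64(51), np.int64(54), np.int64(57))]
{"linear": [-0.0321, 0.0308, -0.0005], "rotation": [-0.0, -0.08, -7.69]}
{"linear": [-0.0359, 0.0262, -0.0005], "rotation": [-0.0, -0.08, -7.69]}
{"linear": [-0.039, 0.0212, -0.0004], "rotation": [-0.0, -0.08, -7.68]}
{"linear": [-0.0416, 0.0157, -0.0004], "rotation": [-0.01, -0.09, -7.69]}
{"linear": [-0.0233, 0.009, 0.0], "rotation": [0.0, 0.0, -7.5]}
{"linear": [-0.0243, 0.0058, 0.0], "rotation": [0.0, 0.0, -7.5]}
{"linear": [-0.0249, 0.0026, 0.0], "rotation": [0.0, 0.0, -7.5]}
{"linear": [-0.025, -0.0006, 0.0], "rotation": [-0.0, 0.01, -7.5]}
rows 8
```

Run:
```python
from h import *
plan([(466,150,302,98)],rstep=7.5)
```

```text
{"linear": [-0.0187, 0.026, -0.0005], "rotation": [0.01, -0.04, -7.47]}
{"linear": [-0.0219, 0.0234, -0.0005], "rotation": [0.01, -0.04, -7.47]}
{"linear": [-0.0248, 0.0203, -0.0005], "rotation": [0.01, -0.04, -7.47]}
{"linear": [-0.0272, 0.0169, -0.0005], "rotation": [0.01, -0.04, -7.47]}
{"linear": [-0.0292, 0.0133, -0.0005], "rotation": [0.01, -0.04, -7.47]}
{"linear": [-0.0306, 0.0094, -0.0005], "rotation": [0.01, -0.04, -7.47]}
{"linear": [-0.0316, 0.0053, -0.0005], "rotation": [0.01, -0.04, -7.46]}
{"linear": [-0.032, 0.0011, -0.0004], "rotation": [0.01, -0.05, -7.47]}
rows 8
```

{"op": "drive_tool", "data": {
  "rows": [
    {"linear":[-0.0187,0.026,-0.0005],"rotation":[0,0,-7.47],"fingers":1},
    {"linear":[-0.022,0.0234,-0.0005],"rotation":[0,0,-7.47],"fingers":1},
    {"linear":[-0.0248,0.0203,-0.0005],"rotation":[0,0,-7.47],"fingers":1},
    {"linear":[-0.0272,0.017,-0.0005],"rotation":[0,0,-7.47],"fingers":1},
    {"linear":[-0.029,0.013,-0.0005],"rotation":[0,0,-7.47],"fingers":1},
    {"linear":[-0.0306,0.0094,-0.0005],"rotation":[0,0,-7.47],"fingers":1},
    {"linear":[-0.0316,0.0053,-0.0005],"rotation":[0,0,-7.47],"fingers":1},
    {"linear":[-0.025,0.001,0],"rotation":[0,0,-6],"fingers":1},
    {"linear":[0,0,0],"rotation":[0,0,0],"fingers":1},
    {"linear":[0,0,0],"rotation":[0,0,0],"fingers":1}
  ]
}}

```text
clock: 15.0
tool_pos: [463.8, 146.0, 287.9]
orientation: [0.651, 0.759, -0.006, -0.006]
wrist_force: [0.4, 1.2, -1.5]
finger_gap: 21.8
```

Run:
```python
from h import *
np.set_printoptions(precision=2,suppress=True)
st,p,c=look('w7');print(st['joint_pos'],st['finger_gap'])
go(466,150,302,98)
for k,z in dict(slot_A=98,slot_B=98,post_1=135,fixture=0).items():
    for d in manip.tip_of(p,k)[:3]:
        if d['p']>.2: print(k,np.array(d['point']),round(d['p'],2),back(c,d['point'],z))
f=cv2.imread('pics/w7.png')[110:260,220:420]; cv2.imwrite('pics/w7c.png',cv2.resize(f,None,fx=4,fy=4,interpolation=cv2.INTER_NEAREST))
```

```text
[ 0.37  0.12 -0.86  1.86  0.09  1.22 -0.37] 21.805404932754637
pos [463.8 146.  287.8] yaw 98.7 shift mm [  3.6   2.5 -14.2] turn [-0.95 -0.09  0.72]
slot_A [339.2 174.8] 0.67 [485.49 153.51  98.  ]
slot_A [417.3 166.8] 0.37 [570.01 175.87  98.  ]
slot_B [451.9  63.5] 0.59 [581.51 286.99  98.  ]
slot_B [276.1 357.3] 0.23 [444.61 -95.9   98.  ]
post_1 [369.   89.8] 0.8 [497.08 244.93 135.  ]
fixture [418.7 165.4] 0.76 [601.32 168.22   0.  ]
```

View pics/w7c.png

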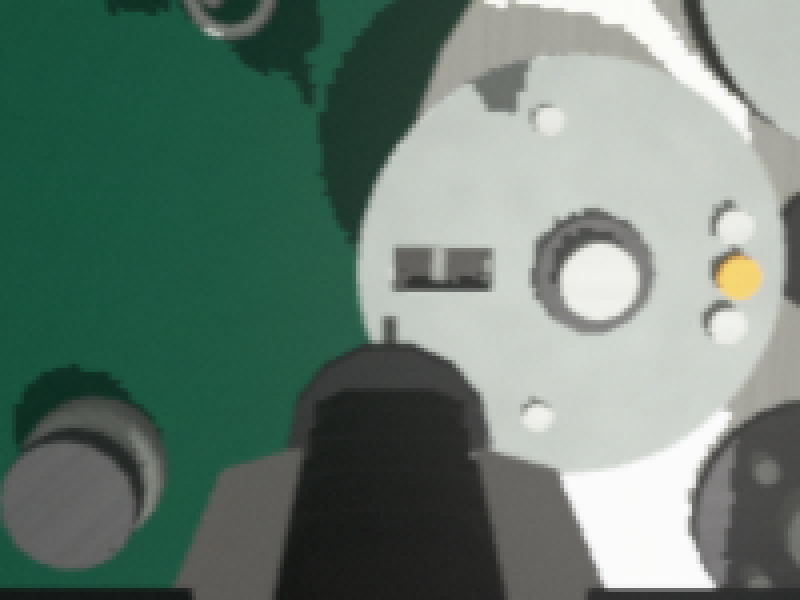

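```bash
cat >> h.py <<'E'
TIP=np.array([-0.5,0.2,120])
def tipnow(st=None):
    st=st or manip.observe(); return np.array(st['tool_pos'])+R.from_quat(st['orientation']).as_matrix()@TIP
def gotip(P,a,st=None):
    st=st or manip.observe(); t=np.array(P)-Rdown(a).as_matrix()@TIP
    print('tip',np.round(tipnow(st),1),end=' '); go(*t,a,st=st)
E
python3 - <<'E'
from h import *
np.set_printoptions(precision=2,suppress=True)
p=manip.capture('wrist');st=manip.observe();c=cam(p,st)
o=lambda x,y:(220+(x-.5)/4,110+(y-.5)/4)
a=back(c,o(393,268.5),98);b=back(c,o(494,268.5),98);print('slot ends',a,b,np.linalg.norm(b-a),np.degrees(np.arctan2(b[1]-a[1],b[0]-a[0])))
f=cv2.imread('pics/w7.png'); 
pts=[(358,263),(785,275),(570,55),(570,472),(415,125),(425,410),(745,135)]
W=np.array([back(c,o(*q),98)[:2] for q in pts])
A=np.c_[2*W,np.ones(len(W))];s=np.linalg.lstsq(A,(W**2).sum(1),rcond=None)[0];print('disc',s[:2],np.sqrt(s[2]+s[:2]@s[:2]))
u=(s[:2]-(a+b)[:2]/2);print('dir',np.degrees(np.arctan2(u[1],u[0])),np.linalg.norm(u))
sp=a[:2]+20*(b-a)[:2]/np.linalg.norm(b-a);print('slot pt',sp)
print('tip',tipnow(st),'pred px',proj(c,tipnow(st)))
E
```

```text
slot ends [462.8  148.69  98.  ] [491.   153.19  98.  ] 28.557092557326584 9.065504461602863
disc [512.81 156.42] 59.748600747636196
dir 8.674202511386516 36.322243045468646
slot pt [482.55 151.85]
tip [462.45 146.91 168.69] pred px [316.45 192.2 ]
```

```bash
sed -i 's/^TIP=.*/TIP=np.array([-1.2,0.9,120])/' h.py
python3 - <<'E'
from h import *
gotip((468.7,149.7,115),98.8)
E
```

```text
tip [463.2 146.3 168.7] pos [464.  147.4 288.7] yaw 98.9 shift mm [ 2.6  4.9 53.6] turn [-0.86 -0.12  0.09]
```

{"op": "drive_tool", "data": {
  "rows": [
    {"linear":[0.002,0.004,0.015],"rotation":[-0.6,0,0],"fingers":1},
    {"linear":[0,0,0.03],"rotation":[0,0,0],"fingers":1},
    {"linear":[0,0,0],"rotation":[0,0,0],"fingers":1},
    {"linear":[0,0,0],"rotation":[0,0,0],"fingers":1}
  ]
}}

```text
clock: 15.7
tool_pos: [467.6, 152.9, 243.9]
orientation: [0.649, 0.761, 0.0, -0.002]
wrist_force: [-0.3, 0.9, -1.2]
finger_gap: 21.9
```

Run:
```python
from h import *
gotip((468.7,149.7,84),98.8)
```

```text
tip [468.3 152.2 123.9] pos [467.6 152.9 243.9] yaw 99.0 shift mm [-2.2 -0.2 39.9] turn [-0.15 -0.18  0.22]
```

{"op": "drive_tool", "data": {
  "rows": [
    {"linear":[-0.0015,0,0.01],"rotation":[0,0,0],"fingers":1},
    {"linear":[0,0,0],"rotation":[0,0,0],"fingers":1},
    {"linear":[0,0,0],"rotation":[0,0,0],"fingers":1}
  ]
}}

```text
clock: 16.0
tool_pos: [468.8, 152.0, 235.4]
orientation: [0.649, 0.761, 0.001, -0.001]
wrist_force: [0.1, 0.1, -0.8]
finger_gap: 21.8
```

Run:
```python
from h import *
gotip((468.7,149.7,84),98.8)
```

```text
tip [469.8 151.3 115.4] pos [468.8 152.  235.4] yaw 99.0 shift mm [-1.2 -1.3 31.4] turn [-0.01 -0.18  0.23]
```

{"op": "drive_tool", "data": {
  "rows": [
    {"linear":[-0.001,-0.001,0.018],"rotation":[0,0,0],"fingers":1},
    {"linear":[0,0,0.012],"rotation":[0,0,0],"fingers":1},
    {"linear":[0,0,0],"rotation":[0,0,0],"fingers":1},
    {"linear":[0,0,0],"rotation":[0,0,0],"fingers":1}
  ]
}}

```text
clock: 16.4
tool_pos: [469.0, 151.3, 206.3]
orientation: [0.649, 0.76, 0.002, -0.0]
wrist_force: [-0.9, -0.3, -1.4]
finger_gap: 21.9
```

Run:
```python
from h import *
gotip((468.7,149.7,84),98.8); gotip((486.6,152.4,84),98.8); print(manip.observe()['wrist_force'])
```

```text
tip [470.3 150.6  86.3] pos [469.  151.3 206.3] yaw 99.0 shift mm [-0.3 -1.5  2.3] turn [ 0.13 -0.18  0.19]
tip [470.3 150.6  86.3] pos [469.  151.3 206.3] yaw 99.0 shift mm [-0.4 16.6  2.4] turn [ 0.13 -0.18  0.19]
[-0.90369982 -0.3358152  -1.39838604]
```

{"op": "drive_tool", "data": {
  "rows": [
    {"linear":[0,0,0.002],"rotation":[0,0,0],"fingers":1},
    {"linear":[0,0.004,0],"rotation":[0,0,0],"fingers":1},
    {"linear":[0,0.004,0],"rotation":[0,0,0],"fingers":1},
    {"linear":[0,0.004,0],"rotation":[0,0,0],"fingers":1},
    {"linear":[0,0,0],"rotation":[0,0,0],"fingers":1}
  ]
}}

```text
clock: 16.9
tool_pos: [481.6, 153.4, 205.7]
orientation: [0.65, 0.76, 0.001, -0.0]
wrist_force: [0.3, 0.2, -1.6]
finger_gap: 21.5
```

Run:
```python
from h import *
gotip((486.6,152.4,84),98.8); print(manip.observe()['wrist_force'])
```

```text
tip [482.8 152.7  85.7] pos [481.6 153.4 205.7] yaw 99.0 shift mm [-0.6  3.9  1.7] turn [ 0.1  -0.15  0.18]
[ 0.34588084  0.16807263 -1.62806621]
```

{"op": "drive_tool", "data": {
  "rows": [
    {"linear":[0,0.004,0],"rotation":[0,0,0],"fingers":1},
    {"linear":[0,0,0],"rotation":[0,0,0],"fingers":1},
    {"linear":[0,0,0],"rotation":[0,0,0],"fingers":1}
  ]
}}

```text
clock: 17.2
tool_pos: [485.3, 154.1, 205.5]
orientation: [0.65, 0.76, 0.001, -0.001]
wrist_force: [-1.7, -0.7, 0.4]
finger_gap: 22.0
```

Run:
```python
from h import *
gotip((486.6,152.4,84),98.8); print(manip.observe()['wrist_force'])
```

```text
tip [486.4 153.3  85.5] pos [485.3 154.1 205.5] yaw 99.0 shift mm [-0.6  0.1  1.5] turn [ 0.02 -0.15  0.19]
[-1.70331996 -0.71583996  0.39621448]
```

{"op": "drive_tool", "data": {
  "rows": [
    {"linear":[0,0,-0.015],"rotation":[0,0,0],"fingers":1},
    {"linear":[0,0,-0.03],"rotation":[0,0,0],"fingers":1},
    {"linear":[0,-0.008,-0.035],"rotation":[0,0,0],"fingers":1},
    {"linear":[0,-0.009,0],"rotation":[0,0,0],"fingers":1},
    {"linear":[0,0,0],"rotation":[0,0,0],"fingers":1},
    {"linear":[0,0,0],"rotation":[0,0,0],"fingers":1}
  ]
}}

```text
clock: 17.8
tool_pos: [469.5, 152.0, 292.9]
orientation: [0.649, 0.761, 0.003, 0.001]
wrist_force: [-0.2, 0.2, -1.6]
finger_gap: 22.0
```

```bash
cat >> h.py <<'E'
def prof(fn,c,S,th,t=2.0):
    f=cv2.imread(fn).max(axis=2).astype(np.float32);u=np.array([np.cos(th),np.sin(th)]);v=np.array([-u[1],u[0]])
    out=[]
    for s in range(-22,13):
        q=[proj(c,(*(S+u*s+v*k),98)) for k in(t-1.5,t,t+1.5)]
        out.append(int(np.mean([f[int(round(y)),int(round(x))] for x,y in q])))
    print('prof -22..12:',out)
E
python3 - <<'E'
from h import *
st,p,c=look('w8')
prof('pics/w8.png',c,np.array([482.6,151.8]),np.radians(8.8))
prof('pics/w8.png',c,np.array([482.6,151.8]),np.radians(8.8),3.5)
print(manip.tip_of(p,'slot_A')[:1],proj(c,(482.6,151.8,98)))
gotip((468.7,149.7,83),98.8)
E
```

```text
prof -22..12: [173, 173, 122, 97, 98, 97, 96, 96, 96, 97, 97, 104, 143, 177, 182, 155, 155, 114, 102, 102, 102, 103, 104, 105, 105, 103, 94, 115, 128, 169, 207, 211, 211, 210, 211]
prof -22..12: [182, 177, 135, 115, 118, 121, 120, 121, 121, 121, 122, 127, 155, 181, 185, 164, 164, 135, 126, 126, 127, 131, 134, 135, 135, 134, 127, 134, 143, 180, 209, 210, 210, 210, 210]
[{'point': [325.2, 177.8], 'p': 0.86}] [326.68103419 179.76922106]
tip [470.7 151.4 172.1] pos [469.2 152.  292.1] yaw 99.1 shift mm [-1.3 -2.1 89.1] turn [ 0.25 -0.21  0.27]
```

{"op": "drive_tool", "data": {
  "rows": [
    {"linear":[-0.001,-0.0015,0.02],"rotation":[0,0,0],"fingers":1},
    {"linear":[0,0,0.03],"rotation":[0,0,0],"fingers":1},
    {"linear":[0,0,0.01],"rotation":[0,0,0],"fingers":1},
    {"linear":[0,0,0],"rotation":[0,0,0],"fingers":1},
    {"linear":[0,0,0],"rotation":[0,0,0],"fingers":1}
  ]
}}

```text
clock: 18.4
tool_pos: [468.3, 151.3, 229.2]
orientation: [0.649, 0.761, 0.002, -0.002]
wrist_force: [-0.2, 0.3, -0.9]
finger_gap: 21.7
```

Run:
```python
from h import *
gotip((468.7,149.7,83),98.8)
```

```text
tip [469.5 150.9 109.2] pos [468.3 151.3 229.2] yaw 99.1 shift mm [-0.6 -0.8 26.2] turn [ 0.07 -0.3   0.31]
```

Down 26 mm, then push inwards ~17 mm in the same pattern.

{"op": "drive_tool", "data": {
  "rows": [
    {"linear":[-0.0005,-0.0005,0.015],"rotation":[0,0,0],"fingers":1},
    {"linear":[0,0,0.01],"rotation":[0,0,0],"fingers":1},
    {"linear":[0,0,0.002],"rotation":[0,0,0],"fingers":1},
    {"linear":[0,0,0],"rotation":[0,0,0],"fingers":1},
    {"linear":[0,0.004,0],"rotation":[0,0,0],"fingers":1},
    {"linear":[0,0.004,0],"rotation":[0,0,0],"fingers":1},
    {"linear":[0,0.004,0],"rotation":[0,0,0],"fingers":1},
    {"linear":[0,0.003,0],"rotation":[0,0,0],"fingers":1},
    {"linear":[0,0,0],"rotation":[0,0,0],"fingers":1},
    {"linear":[0,0,0],"rotation":[0,0,0],"fingers":1}
  ]
}}

```text
clock: 19.4
tool_pos: [483.0, 153.5, 202.5]
orientation: [0.649, 0.761, 0.001, -0.002]
wrist_force: [-2.8, -1.5, -0.2]
finger_gap: 22.2
```

Run:
```python
from h import *
gotip((486.6,152.4,83),98.8); print(manip.observe()['wrist_force'])
```

```text
tip [483.9 152.9  82.5] pos [483.  153.5 202.5] yaw 99.1 shift mm [-0.5  2.5 -0.5] turn [-0.06 -0.23  0.28]
[-2.77732185 -1.50225533 -0.22850389]
```

{"op": "drive_tool", "data": {
  "rows": [
    {"linear":[0,0.003,0],"rotation":[0,0,0],"fingers":1},
    {"linear":[0,0.001,0],"rotation":[0,0,0],"fingers":1},
    {"linear":[0,0,0],"rotation":[0,0,0],"fingers":1}
  ]
}}

```text
clock: 19.7
tool_pos: [485.7, 153.9, 202.1]
orientation: [0.649, 0.761, -0.0, -0.003]
wrist_force: [-2.1, -0.1, 1.8]
finger_gap: 21.7
```

Run:
```python
from h import *
gotip((486.6,152.4,83),98.8); print(manip.observe()['wrist_force'])
```

```text
tip [486.3 153.2  82.1] pos [485.7 153.9 202.1] yaw 99.1 shift mm [-0.4 -0.2 -0.9] turn [-0.21 -0.2   0.29]
[-2.08319175 -0.10238396  1.80881947]
```

{"op": "drive_tool", "data": {
  "rows": [
    {"linear":[0,0,-0.015],"rotation":[0,0,0],"fingers":1},
    {"linear":[0,0,-0.03],"rotation":[0,0,0],"fingers":1},
    {"linear":[0,0,-0.035],"rotation":[0,0,0],"fingers":1},
    {"linear":[0,0,0],"rotation":[0,0,0],"fingers":1},
    {"linear":[0,0,0],"rotation":[0,0,0],"fingers":1}
  ]
}}

```text
clock: 20.2
tool_pos: [488.1, 154.5, 289.5]
orientation: [0.648, 0.761, 0.003, -0.001]
wrist_force: [0.2, 0.7, -1.9]
finger_gap: 22.0
```

Run:
```python
from h import *
st,p,c=look('w9')
S=np.array([482.6,151.8])
prof('pics/w9.png',c,S,np.radians(8.8));prof('pics/w9.png',c,S,np.radians(8.8),3.5)
t=np.array((514,263.8,165))-Rdown(144).as_matrix()@TIP
plan([(*t,144)],rstep=7.6)
```

```text
prof -22..12: [194, 161, 106, 88, 85, 85, 89, 90, 90, 90, 92, 95, 121, 162, 181, 160, 160, 119, 97, 95, 96, 96, 97, 98, 98, 99, 96, 114, 131, 172, 204, 207, 207, 207, 207]
prof -22..12: [194, 162, 109, 92, 89, 89, 92, 94, 94, 95, 97, 100, 125, 163, 181, 162, 162, 123, 102, 100, 101, 101, 102, 106, 109, 110, 111, 116, 129, 175, 205, 207, 206, 206, 207]
{"linear": [0.0173, 0.0069, 0.0009], "rotation": [0.05, -0.03, -7.47]}
{"linear": [0.0162, 0.0091, 0.0009], "rotation": [0.05, -0.03, -7.47]}
{"linear": [0.0149, 0.0111, 0.0008], "rotation": [0.05, -0.03, -7.47]}
{"linear": [0.0134, 0.0129, 0.0008], "rotation": [0.05, -0.03, -7.48]}
{"linear": [0.0116, 0.0146, 0.0008], "rotation": [0.05, -0.03, -7.47]}
{"linear": [0.0096, 0.016, 0.0009], "rotation": [0.05, -0.03, -7.48]}
rows 6
```

{"op": "drive_tool", "data": {
  "rows": [
    {"linear":[0.0173,0.007,0],"rotation":[0,0,-7.4],"fingers":1},
    {"linear":[0.0162,0.009,0],"rotation":[0,0,-7.4],"fingers":1},
    {"linear":[0.015,0.011,0],"rotation":[0,0,-7.4],"fingers":1},
    {"linear":[0.0134,0.013,0],"rotation":[0,0,-7.4],"fingers":1},
    {"linear":[0.0116,0.0146,0],"rotation":[0,0,-7.4],"fingers":1},
    {"linear":[0.008,0.014,0.001],"rotation":[0,0,-6],"fingers":1},
    {"linear":[0,0,0],"rotation":[0,0,0],"fingers":1},
    {"linear":[0,0,0],"rotation":[0,0,0],"fingers":1}
  ]
}}

```text
clock: 21.05
tool_pos: [511.9, 263.6, 285.2]
orientation: [0.312, 0.95, 0.002, -0.001]
wrist_force: [-0.0, -0.8, -1.5]
finger_gap: 22.1
```

Run:
```python
from h import *
st,p,c=look('w10')
print(st['joint_pos'])
for d in manip.tip_of(p,'post_1')[:3]: print(np.array(d['point']),round(d['p'],2),back(c,d['point'],135))
for d in manip.tip_of(p,'post_2')[:3]: print(np.array(d['point']),round(d['p'],2),back(c,d['point'],135))
gotip((514,263.8,165),144)
```

```text
[ 0.21294878  0.34394923 -0.99915114  1.69132435  0.29772968  1.26924354
  0.0884442 ]
[292.4 185.8] 0.86 [498.25012214 243.92316626 135.        ]
[292.4 185.8] 0.86 [498.25012214 243.92316626 135.        ]
tip [513.6 263.5 165.7] pos [512.1 263.1 285.7] yaw 143.6 shift mm [0.1 0.8 0.7] turn [ 0.19 -0.12 -0.36]
```

{"op": "drive_tool", "data": {
  "rows": [
    {"linear":[0,0,0.02],"rotation":[0,0,0],"fingers":1},
    {"linear":[0,0,0.03],"rotation":[0,0,0],"fingers":1},
    {"linear":[0,0,0.03],"rotation":[0,0,0],"fingers":1},
    {"linear":[0,0,0.01],"rotation":[0,0,0],"fingers":1},
    {"linear":[0,0,0],"rotation":[0,0,0],"fingers":1},
    {"linear":[0,0,0],"rotation":[0,0,0],"fingers":1}
  ]
}}

```text
clock: 21.8
tool_pos: [514.0, 259.9, 195.9]
orientation: [0.317, 0.948, 0.002, 0.002]
wrist_force: [-0.2, -0.1, -1.2]
finger_gap: 22.3
```

Run:
```python
from h import *
gotip((514,263.8,72),144)
C=np.array([601.3,170.2]); w=[]
for psi in list(range(138,214,8))+[214]:
    f=psi+6.3; P=C+127*np.array([np.cos(np.radians(psi)),np.sin(np.radians(psi))])
    t=np.array((*P,72))-Rdown(f).as_matrix()@TIP; w.append((*t,f))
plan(w,step=30)
```

```text
tip [516.2 260.2  75.9] pos [514.  259.9 195.9] yaw 143.0 shift mm [3.6 2.1 3.9] turn [ 0.31  0.17 -1.02]
{"linear": [0.004, -0.009, 0.0039], "rotation": [0.31, 0.17, -1.32]}
{"linear": [0.0006, -0.0179, -0.0], "rotation": [-0.0, -0.0, -8.0]}
{"linear": [0.0006, -0.0178, -0.0], "rotation": [-0.0, -0.0, -8.0]}
{"linear": [0.0006, -0.0179, -0.0], "rotation": [-0.0, -0.0, -8.0]}
{"linear": [0.0005, -0.0179, -0.0], "rotation": [-0.0, -0.0, -8.0]}
{"linear": [0.0006, -0.0178, -0.0], "rotation": [-0.0, -0.0, -8.0]}
{"linear": [0.0006, -0.0179, -0.0], "rotation": [-0.0, -0.0, -8.0]}
{"linear": [0.0006, -0.0179, -0.0], "rotation": [-0.0, -0.0, -8.0]}
{"linear": [0.0005, -0.0178, -0.0], "rotation": [-0.0, -0.0, -8.0]}
{"linear": [0.0006, -0.0179, -0.0], "rotation": [-0.0, -0.0, -8.0]}
{"linear": [0.0006, -0.0089, -0.0], "rotation": [0.0, -0.0, -4.0]}
rows 11
```

{"op": "drive_tool", "data": {
  "rows": [
    {"linear":[0.003,-0.007,0.0035],"rotation":[0.2,0,-1.2],"fingers":1},
    {"linear":[0.0003,-0.009,0],"rotation":[0,0,-4],"fingers":1},
    {"linear":[0.0003,-0.009,0],"rotation":[0,0,-4],"fingers":1},
    {"linear":[0.0003,-0.009,0],"rotation":[0,0,-4],"fingers":1},
    {"linear":[0.0003,-0.009,0],"rotation":[0,0,-4],"fingers":1},
    {"linear":[0.0003,-0.009,0],"rotation":[0,0,-4],"fingers":1},
    {"linear":[0.0003,-0.009,0],"rotation":[0,0,-4],"fingers":1},
    {"linear":[0.0003,-0.009,0],"rotation":[0,0,-4],"fingers":1}
  ]
}}

```text
clock: 22.6
tool_pos: [481.1, 203.8, 200.2]
orientation: [0.054, 0.999, 0.004, 0.008]
wrist_force: [0.5, 2.5, -2.0]
finger_gap: 21.7
```

Run:
```python
from h import *
st=manip.observe();t=tipnow(st);C=np.array([601.3,170.2]);d=t[:2]-C
print('tip',t,'r',np.hypot(*d),'psi',np.degrees(np.arctan2(d[1],d[0]))%360,'yaw',yaw(st)%360,st['wrist_force'],st['joint_pos'])
```

```text
tip [484.50753437 205.50890081  80.22710651] r 122.01310792343152 psi 163.1787920500527 yaw 173.82590473888695 [ 0.46743867  2.47204736 -2.0425948 ] [ 0.41290269  0.35565694 -1.12190137  1.91675396  0.37009843  1.07533024
  0.60366289]
```

Run:
```python
from h import *
C=np.array([601.3,170.2]); w=[]
for psi in (167,175,183,191,199):
    f=psi+6.3; P=C+128*np.array([np.cos(np.radians(psi)),np.sin(np.radians(psi))])
    t=np.array((*P,72))-Rdown(f).as_matrix()@TIP; w.append((*t,f))
plan(w,step=10,rstep=4.1)
```

```text
{"linear": [0.0027, -0.0031, 0.004], "rotation": [0.28, 0.47, 0.27]}
{"linear": [0.0026, -0.0031, 0.0041], "rotation": [0.29, 0.47, 0.26]}
{"linear": [0.0003, -0.009, -0.0], "rotation": [-0.0, -0.0, -4.0]}
{"linear": [0.0009, -0.009, -0.0], "rotation": [-0.0, -0.0, -4.0]}
{"linear": [0.0003, -0.009, -0.0], "rotation": [-0.0, -0.0, -4.0]}
{"linear": [0.0009, -0.0089, -0.0], "rotation": [-0.0, -0.0, -4.0]}
{"linear": [0.0003, -0.009, -0.0], "rotation": [-0.0, -0.0, -4.0]}
{"linear": [0.0009, -0.009, -0.0], "rotation": [-0.0, -0.0, -4.0]}
{"linear": [0.0003, -0.009, -0.0], "rotation": [-0.0, -0.0, -4.0]}
{"linear": [0.0009, -0.0089, -0.0], "rotation": [-0.0, -0.0, -4.0]}
rows 10
```

{"op": "drive_tool", "data": {
  "rows": [
    {"linear":[0.003,-0.003,0.004],"rotation":[0.3,0.5,0],"fingers":1},
    {"linear":[0.0025,-0.003,0.004],"rotation":[0.2,0.4,0],"fingers":1},
    {"linear":[0.001,-0.009,0],"rotation":[0,0,-4],"fingers":1},
    {"linear":[0.001,-0.009,0],"rotation":[0,0,-4],"fingers":1},
    {"linear":[0.001,-0.009,0.0005],"rotation":[0,0,-4],"fingers":1},
    {"linear":[0.001,-0.009,0.0005],"rotation":[0,0,-4],"fingers":1}
  ]
}}

```text
clock: 23.2
tool_pos: [470.4, 164.2, 192.6]
orientation: [-0.088, 0.996, 0.001, 0.002]
wrist_force: [-0.4, 0.9, -0.7]
finger_gap: 21.7
```

```bash
cat > pt.py <<'E'
from h import *
import sys
st=manip.observe();t=tipnow(st);C=np.array([601.3,170.2]);d=t[:2]-C; psi0=np.degrees(np.arctan2(d[1],d[0]))%360
print('tip',t,'r',np.hypot(*d),'psi',psi0,'yaw',yaw(st)%360,st['wrist_force'],st['joint_pos'])
w=[]
for psi in np.arange(psi0+4,float(sys.argv[1]),8):
    f=psi+6.3; P=C+128*np.array([np.cos(np.radians(psi)),np.sin(np.radians(psi))])
    t=np.array((*P,72))-Rdown(f).as_matrix()@TIP; w.append((*t,f))
plan(w,step=10,rstep=4.1)
E
python3 pt.py 216
```

```text
tip [471.78609109 165.51580112  72.57077939] r 129.59858918910047 psi 182.07134427889972 yaw 190.08494824586623 [-0.41772022  0.94766325 -0.65534921] [ 0.52518948  0.3407379  -1.16366228  1.96179376  0.35854652  1.0645393
  0.95181449]
{"linear": [-0.0011, -0.009, 0.0006], "rotation": [0.09, 0.21, -2.29]}
{"linear": [0.0003, -0.009, -0.0], "rotation": [0.0, -0.0, -4.0]}
{"linear": [0.0009, -0.0089, -0.0], "rotation": [0.0, -0.0, -4.0]}
{"linear": [0.0003, -0.009, -0.0], "rotation": [0.0, -0.0, -4.0]}
{"linear": [0.0009, -0.009, -0.0], "rotation": [0.0, -0.0, -4.0]}
{"linear": [0.0003, -0.009, -0.0], "rotation": [0.0, -0.0, -4.0]}
{"linear": [0.0009, -0.0089, -0.0], "rotation": [0.0, -0.0, -4.0]}
rows 7
```

```bash
sed -i 's/f=psi+6.3;/f=float(sys.argv[2]) if len(sys.argv)>2 else psi+6.3;/' pt.py; python3 pt.py 212 190
```

```text
tip [471.78609109 165.51580112  72.57077939] r 129.59858918910047 psi 182.07134427889972 yaw 190.08494824586623 [-0.41772022  0.94766325 -0.65534921] [ 0.52518948  0.3407379  -1.16366228  1.96179376  0.35854652  1.0645393
  0.95181449]
{"linear": [-0.0011, -0.0089, 0.0006], "rotation": [0.09, 0.2, 0.09]}
{"linear": [0.0, -0.0089, -0.0], "rotation": [0.0, 0.0, -0.0]}
{"linear": [0.0, -0.009, -0.0], "rotation": [0.0, 0.0, -0.0]}
{"linear": [-0.0013, -0.0088, -0.0], "rotation": [0.0, 0.0, -0.0]}
{"linear": [-0.0012, -0.0088, -0.0], "rotation": [0.0, 0.0, -0.0]}
{"linear": [-0.0025, -0.0086, -0.0], "rotation": [0.0, 0.0, -0.0]}
{"linear": [-0.0024, -0.0086, -0.0], "rotation": [0.0, 0.0, -0.0]}
rows 7
```

{"op": "drive_tool", "data": {
  "rows": [
    {"linear":[-0.001,-0.009,0.0005],"rotation":[0,0,0],"fingers":1},
    {"linear":[0,-0.009,0],"rotation":[0,0,0],"fingers":1},
    {"linear":[0,-0.009,0],"rotation":[0,0,0],"fingers":1},
    {"linear":[-0.001,-0.009,0],"rotation":[0,0,0],"fingers":1},
    {"linear":[-0.001,-0.009,0],"rotation":[0,0,0],"fingers":1},
    {"linear":[-0.0025,-0.0086,0],"rotation":[0,0,0],"fingers":1},
    {"linear":[0,0,0],"rotation":[0,0,0],"fingers":1}
  ]
}}

```text
clock: 23.9
tool_pos: [485.9, 107.3, 191.6]
orientation: [-0.083, 0.997, 0.0, 0.001]
wrist_force: [-0.1, 0.3, 0.0]
finger_gap: 21.6
```

```bash
python3 pt.py 215 190
python3 - <<'E'
from h import *
st,p,c=look('w11')
for k,z in dict(slot_B=98,post_1=135).items():
  for q in manip.tip_of(p,k)[:4]: print(k,np.array(q['point']),round(q['p'],2),back(c,q['point'],z))
p=manip.capture('top');save(p,'pics/top1.png')
for k,z in dict(slot_B=98,post_1=135).items():
  for q in manip.tip_of(p,k)[:4]: print('top',k,np.array(q['point']),round(q['p'],2),back(cam(p),q['point'],z))
E
```

```text
tip [487.2094289  108.54795717  71.61470484] r 129.68281612710837 psi 208.3858150285669 yaw 189.53948565681773 [-0.1189346   0.27498731  0.01388122] [ 0.63561645  0.33807505 -1.15348395  1.96290241  0.35448541  1.06266081
  1.06393955]
{"linear": [-0.005, -0.0077, -0.0004], "rotation": [0.04, 0.12, -0.46]}
rows 1
slot_B [402.9 204.6] 0.69 [480.02617446 180.73697874  98.        ]
slot_B [478.3  53.8] 0.26 [353.59335768 210.76749113  98.        ]
post_1 [510.1 288.8] 0.72 [524.66375419 267.63911785 135.        ]
post_1 [285.5 222.2] 0.69 [499.73098997  86.06669796 135.        ]
post_1 [348.7 279.2] 0.36 [537.60122956 141.29169393 135.        ]
top post_1 [275.9 202.4] 0.73 [513.9161277   66.92405468 135.        ]
```

{"op": "drive_tool", "data": {
  "rows": [
    {"linear":[0,0.003,-0.02],"rotation":[0,0,0],"fingers":1},
    {"linear":[0,0,-0.035],"rotation":[0,0,0],"fingers":1},
    {"linear":[0,0,-0.035],"rotation":[0,0,0],"fingers":1},
    {"linear":[0,0,0],"rotation":[0,0,0],"fingers":1}
  ]
}}

```text
clock: 24.6
tool_pos: [483.1, 112.6, 283.8]
orientation: [-0.086, 0.996, -0.0, -0.001]
wrist_force: [1.9, 0.1, -1.2]
finger_gap: 21.7
```

Run:
```python
from h import *
t=np.array((465,149,170))-Rdown(98.8).as_matrix()@TIP
plan([(*t,98.8)])
```

```text
{"linear": [0.0011, 0.0037, -0.0006], "rotation": [-0.01, -0.0, 8.28]}
{"linear": [0.0017, 0.0034, -0.0006], "rotation": [-0.01, -0.01, 8.28]}
{"linear": [0.0021, 0.0032, -0.0006], "rotation": [-0.0, -0.01, 8.28]}
{"linear": [0.0026, 0.0028, -0.0006], "rotation": [-0.01, -0.0, 8.28]}
{"linear": [0.0029, 0.0024, -0.0005], "rotation": [-0.0, -0.01, 8.28]}
{"linear": [0.0033, 0.002, -0.0006], "rotation": [-0.01, -0.0, 8.28]}
{"linear": [0.0035, 0.0015, -0.0005], "rotation": [-0.0, -0.01, 8.28]}
{"linear": [0.0037, 0.001, -0.0006], "rotation": [-0.01, -0.0, 8.28]}
{"linear": [0.0038, 0.0004, -0.0005], "rotation": [-0.0, -0.01, 8.28]}
{"linear": [0.0038, -0.0001, -0.0006], "rotation": [-0.01, -0.0, 8.28]}
{"linear": [0.0038, -0.0006, -0.0005], "rotation": [-0.0, -0.01, 8.28]}
rows 11
```

{"op": "drive_tool", "data": {
  "rows": [
    {"linear":[0.001,0.0037,0],"rotation":[0,0,8.2],"fingers":1},
    {"linear":[0.0017,0.0034,0],"rotation":[0,0,8.2],"fingers":1},
    {"linear":[0.002,0.003,0],"rotation":[0,0,8.2],"fingers":1},
    {"linear":[0.0026,0.0028,0],"rotation":[0,0,8.2],"fingers":1},
    {"linear":[0.003,0.0024,0],"rotation":[0,0,8.2],"fingers":1},
    {"linear":[0.0033,0.002,0],"rotation":[0,0,8.2],"fingers":1},
    {"linear":[0.0035,0.0015,0],"rotation":[0,0,8.2],"fingers":1},
    {"linear":[0.0037,0.001,0],"rotation":[0,0,8.2],"fingers":1},
    {"linear":[0.0038,0.0004,0],"rotation":[0,0,8.2],"fingers":1},
    {"linear":[0.0038,0,0],"rotation":[0,0,8.2],"fingers":1},
    {"linear":[0.003,-0.0006,0],"rotation":[0,0,6.5],"fingers":1},
    {"linear":[0,0,0],"rotation":[0,0,0],"fingers":1}
  ]
}}

```text
clock: 25.8
tool_pos: [460.9, 153.5, 278.5]
orientation: [0.655, 0.755, -0.003, -0.0]
wrist_force: [0.7, 0.8, -0.4]
finger_gap: 21.3
```

{"op": "drive_tool", "data": {
  "rows": [
    {"linear":[0,0,0],"rotation":[0,0,0],"fingers":1},
    {"linear":[0,0,0],"rotation":[0,0,0],"fingers":1}
  ]
}}

```text
clock: 26.0
tool_pos: [460.6, 153.6, 277.8]
orientation: [0.653, 0.758, -0.003, -0.001]
wrist_force: [-0.8, 0.1, -0.7]
finger_gap: 22.1
```

Run:
```python
from h import *
np.set_printoptions(precision=1,suppress=True)
st,p,c=look('w12');print(st['joint_pos'])
gotip((468.7,149.7,170),98.8)
for k,z in dict(slot_B=98,post_1=135,fixture=0).items():
    for d in manip.tip_of(p,k)[:3]:
        if d['p']>.2: print(k,np.array(d['point']),round(d['p'],2),back(c,d['point'],z))
S=np.array([482.6,151.8])
prof('pics/w12.png',c,S,np.radians(8.8));prof('pics/w12.png',c,S,np.radians(8.8),0)
f=cv2.imread('pics/w12.png')[110:260,220:420]; cv2.imwrite('pics/w12c.png',cv2.resize(f,None,fx=4,fy=4,interpolation=cv2.INTER_NEAREST))
```

```text
[ 0.4  0.1 -1.   1.9  0.1  1.2 -0.4]
tip [461.1 152.  157.8] pos [460.6 153.5 277.8] yaw 98.5 shift mm [ -3.8   6.5 -12.2] turn [-0.3  0.2 -0.3]
slot_B [332.5 183. ] 0.59 [477.9 151.9  98. ]
post_1 [368.6 102.2] 0.75 [496.3 240.1 135. ]
fixture [418.4 171.1] 0.85 [600.1 167.5   0. ]
prof -22..12: [185, 139, 100, 99, 99, 101, 98, 99, 100, 101, 102, 116, 155, 180, 180, 175, 142, 108, 105, 105, 106, 106, 106, 107, 106, 106, 95, 117, 139, 188, 217, 212, 211, 211, 211]
prof -22..12: [182, 137, 100, 99, 99, 101, 99, 99, 100, 101, 104, 116, 153, 177, 177, 171, 138, 108, 104, 104, 106, 106, 107, 106, 106, 106, 100, 133, 151, 188, 217, 213, 212, 212, 212]
```

View pics/w12c.png

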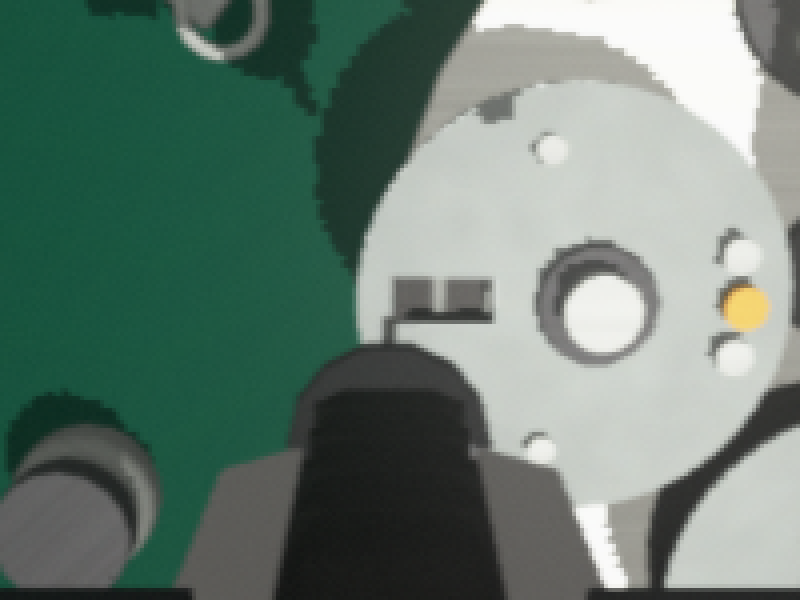

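{"op": "drive_tool", "data": {
  "rows": [
    {"linear":[-0.003,0.006,0.01],"rotation":[-0.2,0.2,-0.2],"fingers":1},
    {"linear":[0,0,0.03],"rotation":[0,0,0],"fingers":1},
    {"linear":[0,0,0.005],"rotation":[0,0,0],"fingers":1},
    {"linear":[0,0,0],"rotation":[0,0,0],"fingers":1},
    {"linear":[0,0,0],"rotation":[0,0,0],"fingers":1}
  ]
}}

```text
clock: 26.7
tool_pos: [469.0, 150.4, 231.3]
orientation: [0.652, 0.758, 0.001, -0.001]
wrist_force: [-0.9, 0.1, -0.9]
finger_gap: 21.9
```

Run:
```python
from h import *
gotip((468.5,149.7,83),98.8)
```

```text
tip [470.  149.6 111.3] pos [469.  150.4 231.3] yaw 98.7 shift mm [ 0.5 -1.5 28.3] turn [-0.   -0.09 -0.14]
```

{"op": "drive_tool", "data": {
  "rows": [
    {"linear":[0.0003,-0.001,0.016],"rotation":[0,0,0],"fingers":1},
    {"linear":[0,0,0.01],"rotation":[0,0,0],"fingers":1},
    {"linear":[0,0,0.002],"rotation":[0,0,0],"fingers":1},
    {"linear":[0,0,0],"rotation":[0,0,0],"fingers":1},
    {"linear":[0,0.004,0],"rotation":[0,0,0],"fingers":1},
    {"linear":[0,0.004,0],"rotation":[0,0,0],"fingers":1},
    {"linear":[0,0.004,0],"rotation":[0,0,0],"fingers":1},
    {"linear":[0,0.003,0],"rotation":[0,0,0],"fingers":1},
    {"linear":[0,0,0],"rotation":[0,0,0],"fingers":1},
    {"linear":[0,0,0],"rotation":[0,0,0],"fingers":1}
  ]
}}

```text
clock: 27.7
tool_pos: [484.7, 153.4, 206.7]
orientation: [0.652, 0.758, 0.001, 0.0]
wrist_force: [-2.8, -1.2, -1.9]
finger_gap: 21.9
```

Run:
```python
from h import *
gotip((486.3,152.4,83),98.8); print(manip.observe()['wrist_force'])
```

```text
tip [485.9 152.5  86.7] pos [484.7 153.4 206.7] yaw 98.7 shift mm [-0.1  0.5  3.7] turn [ 0.07 -0.05 -0.15]
[-2.77423635 -1.17395745 -1.9259528 ]
```

{"op": "drive_tool", "data": {
  "rows": [
    {"linear":[0,0.0015,0.001],"rotation":[0,0,0],"fingers":1},
    {"linear":[0,0,0],"rotation":[0,0,0],"fingers":1},
    {"linear":[0,0,-0.015],"rotation":[0,0,0],"fingers":1},
    {"linear":[0,0,-0.03],"rotation":[0,0,0],"fingers":1},
    {"linear":[0,-0.008,-0.035],"rotation":[0,0,0],"fingers":1},
    {"linear":[0,-0.009,0],"rotation":[0,0,0],"fingers":1},
    {"linear":[0,0,0],"rotation":[0,0,0],"fingers":1},
    {"linear":[0,0,0],"rotation":[0,0,0],"fingers":1}
  ]
}}

```text
clock: 28.5
tool_pos: [470.8, 152.2, 293.1]
orientation: [0.651, 0.759, 0.004, 0.002]
wrist_force: [0.4, -0.0, -1.7]
finger_gap: 21.5
```

Run:
```python
from h import *
st,p,c=look('w13')
S=np.array([482.6,151.8])
prof('pics/w13.png',c,S,np.radians(8.8))
gotip((468.5,149.7,83),98.8)
```

```text
prof -22..12: [195, 152, 92, 96, 98, 98, 96, 96, 97, 97, 99, 114, 156, 156, 182, 176, 142, 107, 103, 103, 104, 104, 104, 105, 105, 107, 116, 137, 147, 165, 195, 209, 210, 210, 209]
tip [472.5 151.5 172.8] pos [470.6 152.2 292.8] yaw 98.7 shift mm [-1.1 -4.  89.8] turn [ 0.41 -0.11 -0.06]
```

{"op": "drive_tool", "data": {
  "rows": [
    {"linear":[-0.001,-0.003,0.02],"rotation":[0.3,0,0],"fingers":1},
    {"linear":[0,0,0.03],"rotation":[0,0,0],"fingers":1},
    {"linear":[0,0,0.01],"rotation":[0,0,0],"fingers":1},
    {"linear":[0,0,0],"rotation":[0,0,0],"fingers":1},
    {"linear":[0,0,0],"rotation":[0,0,0],"fingers":1}
  ]
}}

```text
clock: 29.05
tool_pos: [468.4, 151.2, 230.0]
orientation: [0.651, 0.759, 0.001, -0.001]
wrist_force: [0.5, -0.4, -1.5]
finger_gap: 21.9
```

Run:
```python
from h import *
gotip((468.5,149.7,83),98.8)
```

```text
tip [469.4 150.5 110. ] pos [468.4 151.2 230. ] yaw 98.8 shift mm [-0.3 -1.1 27. ] turn [-0.03 -0.2  -0.01]
```

{"op": "drive_tool", "data": {
  "rows": [
    {"linear":[0,-0.0008,0.016],"rotation":[0,0,0],"fingers":1},
    {"linear":[0,0,0.01],"rotation":[0,0,0],"fingers":1},
    {"linear":[0,0,0.003],"rotation":[0,0,0],"fingers":1},
    {"linear":[0,0,0],"rotation":[0,0,0],"fingers":1},
    {"linear":[0,0.004,0],"rotation":[0,0,0],"fingers":1},
    {"linear":[0,0.004,0],"rotation":[0,0,0],"fingers":1},
    {"linear":[0,0.004,0],"rotation":[0,0,0],"fingers":1},
    {"linear":[0,0.003,0],"rotation":[0,0,0],"fingers":1},
    {"linear":[0,0.001,0],"rotation":[0,0,0],"fingers":1},
    {"linear":[0,0,0],"rotation":[0,0,0],"fingers":1}
  ]
}}

```text
clock: 30.05
tool_pos: [478.5, 153.3, 200.4]
orientation: [0.651, 0.759, -0.006, -0.005]
wrist_force: [-7.3, -1.4, 4.3]
finger_gap: 22.0
```

Run:
```python
from h import *
gotip((486.3,152.4,83),98.8); print(manip.observe()['wrist_force'])
```

```text
tip [477.8 152.   80.4] pos [478.5 153.3 200.4] yaw 98.8 shift mm [-0.9  6.6 -2.7] turn [-0.84 -0.01 -0.03]
[-7.25719367 -1.44877221  4.27762463]
```

{"op": "drive_tool", "data": {
  "rows": [
    {"linear":[0,0,-0.003],"rotation":[0,0,0],"fingers":1},
    {"linear":[0,0.003,0],"rotation":[-0.4,0,0],"fingers":1},
    {"linear":[0,0.004,0],"rotation":[0,0,0],"fingers":1},
    {"linear":[0,0,0],"rotation":[0,0,0],"fingers":1}
  ]
}}

```text
clock: 30.45
tool_pos: [485.4, 154.3, 203.6]
orientation: [0.651, 0.759, -0.004, -0.003]
wrist_force: [-5.0, -0.5, -0.8]
finger_gap: 22.2
```

Run:
```python
from h import *
gotip((486.3,152.4,83),98.8); print(manip.observe()['wrist_force'])
```

```text
tip [485.3 153.   83.6] pos [485.4 154.3 203.6] yaw 98.7 shift mm [-0.8 -0.3  0.6] turn [-0.55  0.03 -0.05]
[-5.01782399 -0.51226803 -0.81419787]
```

{"op": "drive_tool", "data": {
  "rows": [
    {"linear":[0,0.002,0],"rotation":[0,0,0],"fingers":1},
    {"linear":[0,0,0],"rotation":[0,0,0],"fingers":1}
  ]
}}

```text
clock: 30.65
tool_pos: [486.8, 154.6, 203.2]
orientation: [0.651, 0.759, -0.005, -0.004]
wrist_force: [-3.0, -1.0, 1.1]
finger_gap: 21.7
```

Run:
```python
from h import *
gotip((486.3,152.4,83),98.8); print(manip.observe()['wrist_force'])
```

```text
tip [486.5 153.2  83.2] pos [486.8 154.6 203.2] yaw 98.7 shift mm [-0.9 -1.7  0.2] turn [-0.67  0.03 -0.05]
[-2.95698592 -1.01079371  1.11549654]
```

Target reached; lift out, and check the wheel's rest pattern.

{"op": "drive_tool", "data": {
  "rows": [
    {"linear":[0,0,-0.015],"rotation":[0,0,0],"fingers":1},
    {"linear":[0,0,-0.03],"rotation":[0,0,0],"fingers":1},
    {"linear":[0,-0.008,-0.035],"rotation":[0,0,0],"fingers":1},
    {"linear":[0,-0.009,-0.01],"rotation":[0.4,0,0],"fingers":1},
    {"linear":[0,0,0],"rotation":[0,0,0],"fingers":1},
    {"linear":[0,0,0],"rotation":[0,0,0],"fingers":1}
  ]
}}

```text
clock: 31.25
tool_pos: [473.5, 153.2, 301.0]
orientation: [0.651, 0.759, -0.004, -0.004]
wrist_force: [-0.2, 0.4, -1.9]
finger_gap: 21.4
```

Run:
```python
from h import *
np.set_printoptions(precision=1,suppress=True)
st,p,c=look('w14')
S=np.array([482.6,151.8])
prof('pics/w14.png',c,S,np.radians(8.8))
print('tip px pred',proj(c,tipnow(st)),manip.tip_of(p,'spoon')[:1],st['joint_pos'])
pt=manip.capture('top');ps=manip.capture('side');
for n,q in(('top',pt),('side',ps)):
  for k,z in dict(rack_hole=100,rail_top=156,shoe1=24).items():
    for d in manip.tip_of(q,k)[:6]:
      if d['p']>.3: print(n,k,round(d['p'],2),np.array(d['point']),back(cam(q),d['point'],z))
save(pt,'pics/top2.png')
t=np.array((455,405,175))-Rdown(38.5).as_matrix()@TIP
plan([(*t,38.5)])
```

```text
prof -22..12: [194, 151, 93, 93, 94, 94, 95, 96, 96, 96, 100, 98, 122, 162, 180, 169, 132, 102, 102, 99, 100, 101, 101, 101, 100, 100, 92, 108, 123, 168, 204, 208, 208, 207, 208]
tip px pred [317.2 192.9] [{'point': [315.1, 194.0], 'p': 0.66}] [ 0.4  0.2 -1.   1.8  0.1  1.2 -0.4]
top rail_top 0.63 [402.4 167.4] [ 602.1 -265.4  156. ]
top shoe1 0.69 [395.2 234.7] [ 425.6 -270.2   24. ]
top shoe1 0.66 [322.6 225.6] [453.6 -59.3  24. ]
top shoe1 0.62 [435.5 232.2] [ 431.8 -388.3   24. ]
top shoe1 0.55 [361.  227.3] [ 447.8 -170.9   24. ]
top shoe1 0.55 [467.2 257.3] [ 358.3 -479.1   24. ]
side rack_hole 0.57 [275.  311.6] [453.3 396.1 100. ]
side rail_top 0.73 [324.9 149.6] [ 586.4 -248.5  156. ]
side shoe1 0.71 [367.2 191.2] [ 414.2 -239.6   24. ]
side shoe1 0.68 [373.9 172.3] [ 426.6 -359.6   24. ]
side shoe1 0.64 [336.5 221.2] [459.4 -47.2  24. ]
side shoe1 0.57 [401.7 165. ] [ 339.7 -448.4   24. ]
side shoe1 0.51 [351.5 205. ] [ 441.  -145.1   24. ]
{"linear": [0.0316, 0.0027, 0.0007], "rotation": [-0.09, 0.04, 7.54]}
{"linear": [0.0317, -0.0015, 0.0007], "rotation": [-0.09, 0.04, 7.54]}
{"linear": [0.0312, -0.0056, 0.0007], "rotation": [-0.09, 0.04, 7.54]}
{"linear": [0.0302, -0.0097, 0.0008], "rotation": [-0.09, 0.04, 7.54]}
{"linear": [0.0287, -0.0135, 0.0007], "rotation": [-0.09, 0.04, 7.54]}
{"linear": [0.0266, -0.0172, 0.0008], "rotation": [-0.09, 0.04, 7.55]}
{"linear": [0.0242, -0.0205, 0.0007], "rotation": [-0.09, 0.03, 7.54]}
{"linear": [0.0212, -0.0236, 0.0007], "rotation": [-0.09, 0.04, 7.55]}
rows 8
```

{"op": "drive_tool", "data": {
  "rows": [
    {"linear":[0.0316,0.0027,-0.002],"rotation":[0,0,7.5],"fingers":1},
    {"linear":[0.0317,-0.0015,0],"rotation":[0,0,7.5],"fingers":1},
    {"linear":[0.0312,-0.0056,0],"rotation":[0,0,7.5],"fingers":1},
    {"linear":[0.03,-0.0097,0],"rotation":[0,0,7.5],"fingers":1},
    {"linear":[0.0287,-0.0135,0],"rotation":[0,0,7.5],"fingers":1},
    {"linear":[0.0266,-0.017,0],"rotation":[0,0,7.5],"fingers":1},
    {"linear":[0.024,-0.0205,0],"rotation":[0,0,7.5],"fingers":1},
    {"linear":[0.016,-0.018,0],"rotation":[0,0,6],"fingers":1},
    {"linear":[0,0,0],"rotation":[0,0,0],"fingers":1},
    {"linear":[0,0,0],"rotation":[0,0,0],"fingers":1}
  ]
}}

```text
clock: 32.75
tool_pos: [458.8, 406.4, 299.4]
orientation: [0.946, 0.324, -0.008, -0.002]
wrist_force: [-0.3, -0.9, -1.7]
finger_gap: 21.8
```

Run:
```python
from h import *
np.set_printoptions(precision=1,suppress=True)
st,p,c=look('w15')
print('tip',tipnow(st),'tip px pred',proj(c,tipnow(st)),yaw(st))
for d in manip.tip_of(p,'rack_hole')[:3]: print(d,back(c,d['point'],100))
f=cv2.imread('pics/w15.png')[90:240,220:420]; cv2.imwrite('pics/w15c.png',cv2.resize(f,None,fx=4,fy=4,interpolation=cv2.INTER_NEAREST))
```

```text
tip [456.5 404.7 179.5] tip px pred [317.7 193.5] 37.78741373382498
{'point': [317.3, 179.3], 'p': 0.89} [453.8 403.7 100. ]
```

View pics/w15c.png

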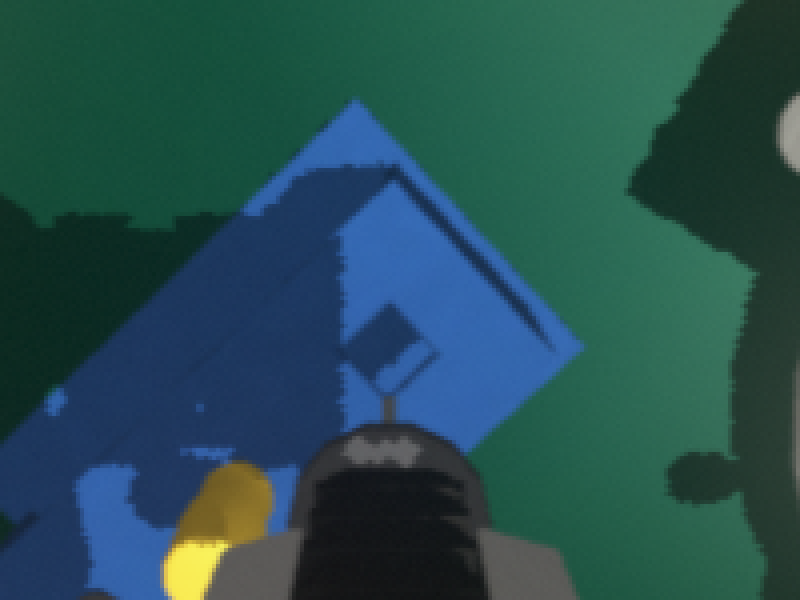

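Run:
```python
from h import *
gotip((455.1,404.7,18),38)
```

```text
tip [456.8 403.9 179.7] pos [459.1 405.6 299.7] yaw 37.7 shift mm [ -0.3  -1.3 161.7] turn [-0.47  0.8  -0.27]
```

{"op": "drive_tool", "data": {
  "rows": [
    {"linear":[0,-0.001,0.01],"rotation":[-0.3,0.6,0],"fingers":1},
    {"linear":[0,0,0.03],"rotation":[0,0,0],"fingers":1},
    {"linear":[0,0,0.02],"rotation":[0,0,0],"fingers":1},
    {"linear":[0,0,0],"rotation":[0,0,0],"fingers":1},
    {"linear":[0,0,0],"rotation":[0,0,0],"fingers":1}
  ]
}}

```text
clock: 33.35
tool_pos: [460.2, 401.8, 237.3]
orientation: [0.947, 0.322, 0.0, 0.0]
wrist_force: [0.0, 0.7, -0.7]
finger_gap: 21.7
```

Run:
```python
from h import *
gotip((455.1,404.7,18),38)
```

```text
tip [459.8 400.4 117.3] pos [460.2 401.8 237.3] yaw 37.6 shift mm [-1.1 -6.3 99.3] turn [ 0.02 -0.   -0.39]
```

{"op": "drive_tool", "data": {
  "rows": [
    {"linear":[-0.001,-0.005,0],"rotation":[0,0,0],"fingers":1},
    {"linear":[0,0,0],"rotation":[0,0,0],"fingers":1},
    {"linear":[0,0,0],"rotation":[0,0,0],"fingers":1}
  ]
}}

```text
clock: 33.65
tool_pos: [456.8, 405.5, 239.5]
orientation: [0.947, 0.322, 0.001, -0.0]
wrist_force: [-0.1, -1.1, -0.6]
finger_gap: 22.1
```

Run:
```python
from h import *
gotip((455.1,404.7,18),38)
```

```text
tip [456.8 404.2 119.5] pos [456.8 405.5 239.5] yaw 37.6 shift mm [ -1.   -1.4 101.5] turn [ 0.03 -0.17 -0.43]
```

Within 2 mm; lower to the plate.

{"op": "drive_tool", "data": {
  "rows": [
    {"linear":[-0.0005,-0.001,0.015],"rotation":[0,0,0],"fingers":1},
    {"linear":[0,0,0.03],"rotation":[0,0,0],"fingers":1},
    {"linear":[0,0,0.03],"rotation":[0,0,0],"fingers":1},
    {"linear":[0,0,0.015],"rotation":[0,0,0],"fingers":1},
    {"linear":[0,0,0.004],"rotation":[0,0,0],"fingers":1},
    {"linear":[0,0,0],"rotation":[0,0,0],"fingers":1}
  ]
}}

```text
clock: 34.25
tool_pos: [456.2, 407.2, 141.5]
orientation: [0.947, 0.322, 0.003, -0.001]
wrist_force: [0.5, -0.4, -1.5]
finger_gap: 22.0
```

Run:
```python
from h import *
gotip((455.1,404.7,15.5),38); print(manip.observe()['wrist_force'])
```

```text
tip [456.4 406.1  21.5] pos [456.2 407.2 141.5] yaw 37.6 shift mm [-1.2  0.4  6. ] turn [ 0.02 -0.33 -0.39]
[ 0.464493   -0.37021298 -1.49812447]
```

{"op": "drive_tool", "data": {
  "rows": [
    {"linear":[-0.001,0,0.005],"rotation":[0,-0.2,0],"fingers":1},
    {"linear":[0,0,0],"rotation":[0,0,0],"fingers":1},
    {"linear":[0,0,0],"rotation":[0,0,0],"fingers":0.2},
    {"linear":[0,0,0],"rotation":[0,0,0],"fingers":-0.3},
    {"linear":[0,0,0],"rotation":[0,0,0],"fingers":-0.4},
    {"linear":[0,0,0],"rotation":[0,0,0],"fingers":-0.4},
    {"linear":[0,0,-0.03],"rotation":[0,0,0],"fingers":-0.4},
    {"linear":[0,0,-0.045],"rotation":[0,0,0],"fingers":-0.4},
    {"linear":[0,0,-0.045],"rotation":[0,0,0],"fingers":-0.4},
    {"linear":[0,0,-0.03],"rotation":[0,0,0],"fingers":-0.4}
  ]
}}

```text
clock: 35.25
tool_pos: [454.4, 405.9, 291.0]
orientation: [0.947, 0.323, -0.0, -0.0]
wrist_force: [0.7, -0.1, -0.4]
finger_gap: 65.7
```

Run:
```python
from h import *
st,p,c=look('w16');print(st['joint_pos'],[proj(c,(455.1,405.5,z)) for z in(100,180)])
print([ (d['point'],d['p'],back(c,d['point'],100)) for d in manip.tip_of(p,'rack_hole')[:2]])
f=cv2.imread('pics/w16.png')[90:290,220:440]
p2=manip.capture('top'); g=cv2.cvtColor(p2['frame'],cv2.COLOR_RGB2BGR)[150:290,280:500]
cv2.imwrite('pics/mix1.png',np.hstack([cv2.resize(f,(400,364)),cv2.resize(g,(400,255))[:,:] if 0 else cv2.copyMakeBorder(cv2.resize(g,(400,255)),0,109,0,0,cv2.BORDER_CONSTANT)]))
plan([(430,200,330,38),(400,-120,330,0)])
```

```text
[-0.17971555  0.36432243 -0.84903377  1.61422542  0.28171794  1.29147669
 -1.98850824] [array([317.43566212, 178.00774698]), array([317.56920231, 194.11234847])]
[([317.9, 178.5], 0.78, array([454.9729278 , 404.73638951, 100.        ]))]
{"linear": [-0.0291, 0.0296, -0.008], "rotation": [0.0, -0.02, -0.08]}
{"linear": [-0.0291, 0.0296, -0.008], "rotation": [0.0, -0.01, -0.08]}
{"linear": [-0.0292, 0.0295, -0.0081], "rotation": [0.0, -0.02, -0.08]}
{"linear": [-0.0292, 0.0295, -0.008], "rotation": [0.01, -0.01, -0.07]}
{"linear": [-0.0293, 0.0295, -0.008], "rotation": [0.0, -0.02, -0.08]}
{"linear": [-0.0315, 0.0334, -0.0], "rotation": [0.0, 0.0, 5.43]}
{"linear": [-0.0282, 0.0362, -0.0], "rotation": [0.0, 0.0, 5.43]}
{"linear": [-0.0247, 0.0387, -0.0], "rotation": [0.0, 0.0, 5.43]}
{"linear": [-0.0209, 0.0409, -0.0], "rotation": [0.0, 0.0, 5.43]}
{"linear": [-0.0169, 0.0427, -0.0], "rotation": [0.0, -0.0, 5.43]}
{"linear": [-0.0128, 0.0441, -0.0], "rotation": [0.0, -0.0, 5.43]}
{"linear": [-0.0086, 0.0451, -0.0], "rotation": [0.0, -0.0, 5.42]}
rows 12
```

View pics/mix1.png

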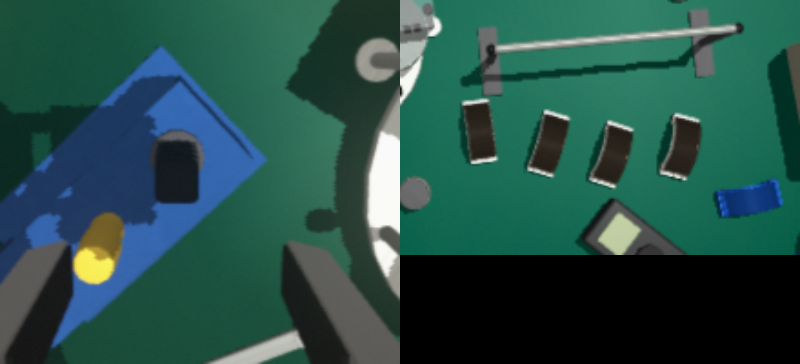

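Run:
```python
from h import *
plan([(470,200,330,19),(465,-30,330,0),(440,-222,330,0)])
```

```text
{"linear": [-0.0228, 0.0345, -0.008], "rotation": [0.0, -0.02, 3.72]}
{"linear": [-0.0205, 0.0359, -0.008], "rotation": [0.0, -0.01, 3.72]}
{"linear": [-0.0181, 0.0372, -0.008], "rotation": [0.0, -0.02, 3.72]}
{"linear": [-0.0156, 0.0382, -0.0081], "rotation": [0.0, -0.01, 3.73]}
{"linear": [-0.0131, 0.0392, -0.008], "rotation": [0.0, -0.02, 3.72]}
{"linear": [-0.0159, 0.0432, -0.0], "rotation": [0.0, 0.0, 3.8]}
{"linear": [-0.013, 0.0441, -0.0], "rotation": [0.0, 0.0, 3.8]}
{"linear": [-0.0101, 0.0449, -0.0], "rotation": [0.0, 0.0, 3.8]}
{"linear": [-0.0071, 0.0455, -0.0], "rotation": [0.0, 0.0, 3.8]}
{"linear": [-0.0041, 0.0458, -0.0], "rotation": [0.0, 0.0, 3.8]}
{"linear": [-0.005, 0.0384, -0.0], "rotation": [0.0, 0.0, 0.0]}
{"linear": [-0.005, 0.0384, -0.0], "rotation": [0.0, 0.0, 0.0]}
{"linear": [-0.005, 0.0384, -0.0], "rotation": [0.0, 0.0, 0.0]}
{"linear": [-0.005, 0.0384, -0.0], "rotation": [0.0, 0.0, 0.0]}
{"linear": [-0.005, 0.0384, -0.0], "rotation": [0.0, 0.0, 0.0]}
rows 15
```

{"op": "drive_tool", "data": {
  "rows": [
    {"linear":[-0.0228,0.0345,-0.008],"rotation":[0,0,3.7],"fingers":-0.4},
    {"linear":[-0.0205,0.036,-0.008],"rotation":[0,0,3.7],"fingers":-0.4},
    {"linear":[-0.018,0.037,-0.008],"rotation":[0,0,3.7],"fingers":-0.4},
    {"linear":[-0.0156,0.038,-0.008],"rotation":[0,0,3.7],"fingers":-0.4},
    {"linear":[-0.013,0.039,-0.008],"rotation":[0,0,3.7],"fingers":-0.4},
    {"linear":[-0.016,0.043,0],"rotation":[0,0,3.8],"fingers":-0.4},
    {"linear":[-0.013,0.044,0],"rotation":[0,0,3.8],"fingers":-0.4},
    {"linear":[-0.01,0.045,0],"rotation":[0,0,3.8],"fingers":-0.4},
    {"linear":[-0.007,0.0455,0],"rotation":[0,0,3.8],"fingers":-0.4},
    {"linear":[-0.004,0.0458,0],"rotation":[0,0,3.8],"fingers":-0.4}
  ]
}}

```text
clock: 36.4
tool_pos: [456.6, -42.8, 319.9]
orientation: [1.0, -0.008, -0.006, 0.0]
wrist_force: [1.7, 0.2, -0.6]
finger_gap: 65.9
```

{"op": "drive_tool", "data": {
  "rows": [
    {"linear":[-0.005,0.038,0],"rotation":[0,0,0],"fingers":-0.4},
    {"linear":[-0.005,0.038,0],"rotation":[0,0,0],"fingers":-0.4},
    {"linear":[-0.005,0.038,0],"rotation":[0,0,0],"fingers":-0.4},
    {"linear":[-0.005,0.038,0],"rotation":[0,0,0],"fingers":-0.4},
    {"linear":[-0.005,0.03,0],"rotation":[0,0,0],"fingers":-0.4},
    {"linear":[0,0,0],"rotation":[0,0,0],"fingers":-0.4},
    {"linear":[0,0,0],"rotation":[0,0,0],"fingers":-0.4}
  ]
}}

```text
clock: 37.1
tool_pos: [419.8, -238.4, 312.1]
orientation: [1.0, -0.015, -0.012, -0.001]
wrist_force: [-0.4, 0.6, -0.8]
finger_gap: 66.0
```

Run:
```python
from h import *
np.set_printoptions(precision=1,suppress=True)
st,p,c=look('w17');print(st['tool_pos'],yaw(st),st['joint_pos'])
for k,z in dict(shoe1=0,rail_top=156).items():
  for d in manip.tip_of(p,k)[:6]:
    if d['p']>.2: print(k,round(d['p'],2),np.array(d['point']),back(c,d['point'],z))
```

```text
[ 419.8 -238.4  312.1] -1.7508178380893464 [ 0.7  0.1 -0.3  1.9  0.   1.3 -1.2]
shoe1 0.94 [413.2 144.5] [ 436.5 -380.     0. ]
shoe1 0.86 [341.3 153.7] [ 426.2 -274.3    0. ]
shoe1 0.81 [270.8 144.3] [ 443.2 -171.1    0. ]
shoe1 0.77 [197.1 134.4] [460.8 -64.8   0. ]
shoe1 0.75 [489.2 197.2] [ 352.7 -499.8    0. ]
```

View pics/w17.png

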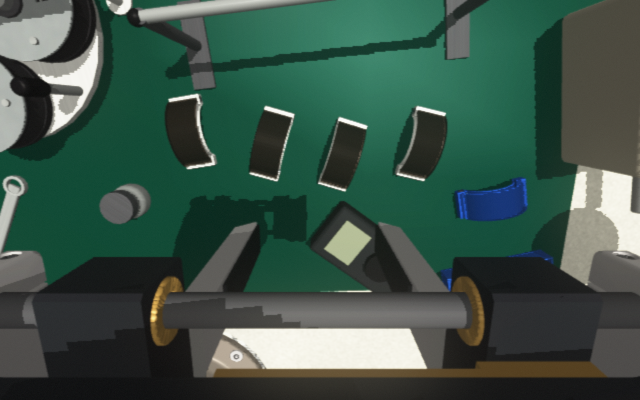

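```bash
cat > shoes.py <<'E'
from h import *
from scipy.optimize import minimize
def sil(c,x,y,a,shape,x0,y0,s=4):
    m=np.zeros((shape[0]*s,shape[1]*s),np.uint8);t=np.radians(np.linspace(2,178,30));ca,sa=np.cos(np.radians(a)),np.sin(np.radians(a))
    def P(X,Y,Z): return proj(c,(x+ca*X-sa*Y,y+sa*X+ca*Y,Z))
    def fill(q): cv2.fillConvexPoly(m,np.int32(np.round((np.array(q)-[x0,y0]+.5)*s)),1)
    o=[(50*np.cos(k),50*np.sin(k)-2) for k in t]; i=[(36*np.cos(k),max(0,36*np.sin(k)-2)) for k in t]
    for k in range(len(t)-1):
        for A in(o,i) if 0 else (o,): fill([P(A[k][0],-21,A[k][1]),P(A[k+1][0],-21,A[k+1][1]),P(A[k+1][0],21,A[k+1][1]),P(A[k][0],21,A[k][1])])
        for Y in(-21,21): fill([P(o[k][0],Y,o[k][1]),P(o[k+1][0],Y,o[k+1][1]),P(i[k+1][0],Y,i[k+1][1]),P(i[k][0],Y,i[k][1])])
    return cv2.resize(m.astype(np.float32),(shape[1],shape[0]),interpolation=cv2.INTER_AREA)
def fit(img,c,x,y,a=0):
    u,v=proj(c,(x,y,20)); x0,y0=int(u)-60,max(0,int(v)-60); W=img[y0:y0+120,x0:x0+120].astype(float)
    mk=(W[...,1]<1.2*W[...,2]).astype(np.uint8)   # BGR: G vs R
    n,l,s,cc=cv2.connectedComponentsWithStats(mk); best=l==l[int(v)-y0,int(u)-x0]
    mk=best.astype(np.float32)
    E=lambda q:np.abs(sil(c,*q,mk.shape,x0,y0)-mk).sum()/mk.sum()
    r=min((minimize(E,(x,y,a+d),method='Nelder-Mead',options=dict(initial_simplex=[(x,y,a+d),(x+8,y,a+d),(x,y+8,a+d),(x,y,a+d+12)],xatol=.2,fatol=1e-4)) for d in(-15,15)),key=lambda r:r.fun)
    return r.x,r.fun,mk.sum()
E
python3 - <<'E'
from shoes import *
np.set_printoptions(precision=1,suppress=True)
st=manip.observe();p=manip.capture('wrist');c=cam(p,st);img=cv2.cvtColor(p['frame'],cv2.COLOR_RGB2BGR)
for x,y in((461,-65),(443,-171),(426,-274),(436,-380)): print(*fit(img,c,x,y))
t=manip.capture('top');ct=cam(t)
a=back(ct,(329.5,177.5),150);b=back(ct,(467,165.4),150);print('bar',a,b,np.linalg.norm(a-b))
print('wrist bar left end',back(c,(135,17),150), st['clock'])
g=cv2.cvtColor(t['frame'],cv2.COLOR_RGB2BGR)
for x in range(340,456,12):
    col=g[150:200,x].max(axis=1); print(x,150+int(col.argmax()),int(col.max()),end='; ')
E
```

```text
[465.7 -63.2   7. ] 0.07806850224733353 2489.0
[ 443.1 -173.8  -16.6] 0.06679455190896988 2183.0
[ 426.5 -272.9  -18.6] 0.06567895412445068 2143.0
[ 439.  -384.9  -14.6] 0.08708492666482925 2349.0
bar [577.3 -74.3 150. ] [ 607.6 -438.6  150. ] 365.5471998013949
wrist bar left end [579.6 -72.6 150. ] 37.25
340 176 207; 352 175 208; 364 174 207; 376 173 206; 388 172 204; 400 171 202; 412 169 191; 424 168 191; 436 167 190; 448 166 189;
```

Run:
```python
from h import *
np.set_printoptions(precision=1,suppress=True)
t=manip.capture('top');ct=cam(t);g=t['frame'].max(axis=2).astype(float)
us=[];vs=[]
for x in range(338,460,2):
    col=g[155:190,x];w=np.clip(col-120,0,None); us.append(x);vs.append(155+(w*np.arange(35)).sum()/w.sum())
k=np.polyfit(us,vs,1);print('res',np.std(np.polyval(k,us)-vs))
A=back(ct,(338,np.polyval(k,338)),151);B=back(ct,(458,np.polyval(k,458)),151);d=(A-B)/np.linalg.norm(A-B);print(A,B,'rail yaw',np.degrees(np.arctan2(d[1],d[0]))-90)
for yy in(-75,-256,-437): print(yy, A+d*((yy-A[1])/d[1]))
for (x,y,a) in((465.7,-63.2,7),(443.1,-173.8,-16.6)):
    print('grasp'); plan([(x,y,200,a)],rstep=8)
```

```text
res 0.8907669073565218
[584.4 -96.6 151. ] [ 605.3 -414.2  151. ] rail yaw 3.7656253234220856
-75 [583. -75. 151.]
-256 [ 594.9 -256.   151. ]
-437 [ 606.8 -437.   151. ]
grasp
{"linear": [0.0085, -0.0351, 0.0225], "rotation": [-0.02, 0.25, -1.72]}
{"linear": [0.0095, -0.0349, 0.0225], "rotation": [-0.02, 0.25, -1.72]}
{"linear": [0.0104, -0.0345, 0.0225], "rotation": [-0.02, 0.25, -1.72]}
{"linear": [0.0113, -0.0342, 0.0225], "rotation": [-0.01, 0.24, -1.72]}
{"linear": [0.0123, -0.0339, 0.0226], "rotation": [-0.02, 0.25, -1.73]}
rows 5
grasp
{"linear": [0.0077, -0.0215, 0.0376], "rotation": [0.06, 0.41, 5.0]}
{"linear": [0.0055, -0.022, 0.0376], "rotation": [0.05, 0.41, 5.0]}
{"linear": [0.0033, -0.0223, 0.0377], "rotation": [0.06, 0.41, 4.99]}
rows 3
```

{"op": "drive_tool", "data": {
  "rows": [
    {"linear":[0.0085,-0.035,0.0225],"rotation":[0,0.25,-1.7],"fingers":-0.4},
    {"linear":[0.0095,-0.035,0.0225],"rotation":[0,0.25,-1.7],"fingers":-0.4},
    {"linear":[0.0104,-0.0345,0.0225],"rotation":[0,0.25,-1.7],"fingers":-0.4},
    {"linear":[0.0113,-0.034,0.0225],"rotation":[0,0.25,-1.7],"fingers":-0.4},
    {"linear":[0.01,-0.03,0.018],"rotation":[0,0.2,-1.5],"fingers":-0.4},
    {"linear":[0,0,0],"rotation":[0,0,0],"fingers":-0.4},
    {"linear":[0,0,0],"rotation":[0,0,0],"fingers":-0.4}
  ]
}}

```text
clock: 38.1
tool_pos: [466.2, -58.7, 202.6]
orientation: [0.998, 0.063, 0.003, 0.0]
wrist_force: [0.5, -0.3, -0.4]
finger_gap: 65.6
```

```bash
cat > f.py <<'E'
from shoes import *
import sys
np.set_printoptions(precision=1,suppress=True)
x,y,a,z=map(float,sys.argv[1:5])
st,p,c=look('fit%d'%int(manip.observe()['clock']*100));img=cv2.cvtColor(p['frame'],cv2.COLOR_RGB2BGR)
r=fit(img,c,x,y,a);print(*r,st['joint_pos'])
go(r[0][0],r[0][1],z,r[0][2],st=st)
E
python3 f.py 465.7 -63.2 7 34
```

```text
[464.7 -61.7   6.8] 0.06745290011167526 3344.0 [ 0.5  0.1 -0.5  2.   0.1  1.  -1.5]
pos [466.2 -58.7 202.6] yaw 7.3 shift mm [ -2.7   2.6 168.6] turn [ 0.1 -0.3  0.5]
```

{"op": "drive_tool", "data": {
  "rows": [
    {"linear":[-0.002,0.002,0.03],"rotation":[0,-0.2,0.3],"fingers":-0.4},
    {"linear":[0,0,0.04],"rotation":[0,0,0],"fingers":-0.4},
    {"linear":[0,0,0.04],"rotation":[0,0,0],"fingers":-0.4},
    {"linear":[0,0,0.025],"rotation":[0,0,0],"fingers":-0.4},
    {"linear":[0,0,0.01],"rotation":[0,0,0],"fingers":-0.4},
    {"linear":[0,0,0],"rotation":[0,0,0],"fingers":-0.4},
    {"linear":[0,0,0],"rotation":[0,0,0],"fingers":-0.4}
  ]
}}

```text
clock: 38.85
tool_pos: [469.5, -67.8, 58.9]
orientation: [0.998, 0.055, 0.006, 0.003]
wrist_force: [-0.0, -0.4, 0.6]
finger_gap: 65.7
```

Run:
```python
from h import *
go(464.7,-61.7,35,6.8)
```

```text
pos [469.5 -67.8  58.9] yaw 6.4 shift mm [-4.3 -6.8 23.8] turn [ 0.35 -0.63 -0.44]
```

{"op": "drive_tool", "data": {
  "rows": [
    {"linear":[-0.003,-0.005,0.008],"rotation":[0.2,-0.4,-0.3],"fingers":-0.4},
    {"linear":[-0.001,-0.001,0.012],"rotation":[0,0,0],"fingers":-0.4},
    {"linear":[0,0,0],"rotation":[0,0,0],"fingers":-0.4},
    {"linear":[0,0,0],"rotation":[0,0,0],"fingers":-0.4}
  ]
}}

```text
clock: 39.25
tool_pos: [466.8, -62.6, 40.4]
orientation: [0.998, 0.058, 0.004, 0.002]
wrist_force: [0.1, 0.1, -0.0]
finger_gap: 65.9
```

Run:
```python
from h import *
go(464.7,-61.7,35,6.8)
```

```text
pos [466.8 -62.6  40.4] yaw 6.6 shift mm [-2.  -1.2  5.4] turn [ 0.24 -0.49 -0.17]
```

{"op": "drive_tool", "data": {
  "rows": [
    {"linear":[-0.001,-0.001,0.005],"rotation":[0.1,-0.3,0],"fingers":-0.4},
    {"linear":[0,0,0.001],"rotation":[0,0,0],"fingers":-0.4},
    {"linear":[0,0,0],"rotation":[0,0,0],"fingers":0.1},
    {"linear":[0,0,0],"rotation":[0,0,0],"fingers":1},
    {"linear":[0,0,0],"rotation":[0,0,0],"fingers":1},
    {"linear":[0,0,0],"rotation":[0,0,0],"fingers":1},
    {"linear":[0,0,0],"rotation":[0,0,0],"fingers":1},
    {"linear":[0,0,0],"rotation":[0,0,0],"fingers":1}
  ]
}}

```text
clock: 40.05
tool_pos: [465.9, -61.8, 34.4]
orientation: [0.998, 0.058, 0.002, 0.001]
wrist_force: [0.2, -0.6, -1.7]
finger_gap: 42.0
```

{"op": "drive_tool", "data": {
  "rows": [
    {"linear":[0,0,-0.02],"rotation":[0,0,0],"fingers":1},
    {"linear":[0,0,-0.045],"rotation":[0,0,0],"fingers":1},
    {"linear":[0,0,-0.045],"rotation":[0,0,0],"fingers":1},
    {"linear":[0,0,-0.045],"rotation":[0,0,0],"fingers":1},
    {"linear":[0,0,-0.045],"rotation":[0,0,0],"fingers":1},
    {"linear":[0.03,0.02,0],"rotation":[0,0,0.5],"fingers":1},
    {"linear":[0.033,0.023,0],"rotation":[0,0,1],"fingers":1},
    {"linear":[0.033,0.023,0],"rotation":[0,0,1],"fingers":1},
    {"linear":[0,0,0],"rotation":[0,0,0],"fingers":1},
    {"linear":[0,0,0],"rotation":[0,0,0],"fingers":1}
  ]
}}

```text
clock: 41.05
tool_pos: [569.4, -118.6, 244.5]
orientation: [0.999, 0.036, 0.002, 0.002]
wrist_force: [-0.4, 0.4, -1.8]
finger_gap: 41.8
```

Run:
```python
from h import *
go(586.2,-142.3,200,4.2);print(manip.observe()['joint_pos'],manip.observe()['finger_gap'])
```

```text
pos [ 569.4 -118.6  244.5] yaw 4.1 shift mm [14.8 24.6 44.6] turn [ 0.24 -0.25 -0.09]
[ 0.47673249  0.27201053 -0.4634212   1.75557096  0.13672988  1.14020981
 -1.52776784] 41.82216420201727
```

{"op": "drive_tool", "data": {
  "rows": [
    {"linear":[0.013,0.022,0],"rotation":[0,0,0],"fingers":1},
    {"linear":[0,0,0],"rotation":[0,0,0],"fingers":1},
    {"linear":[0,0,0],"rotation":[0,0,0],"fingers":1}
  ]
}}

```text
clock: 41.35
tool_pos: [582.5, -138.6, 244.0]
orientation: [0.999, 0.037, 0.001, 0.002]
wrist_force: [1.4, 1.5, -1.7]
finger_gap: 41.8
```

Run:
```python
from h import *
np.set_printoptions(precision=1,suppress=True)
st,p,c=look('w20'); go(586.2,-142.3,200,4.2,st=st)
b=np.array([-.073,.997])
for s in(175,150,114,60,0,-60): P=np.array([594.5,-256])+b*s; print(s,proj(c,(*P,156)),end=' ')
```

```text
pos [ 582.5 -138.6  244. ] yaw 4.2 shift mm [ 3.3  3.8 44.1] turn [ 0.2 -0.1  0. ]
175 [248.1 197.1] 150 [278.3 197.1] 114 [321.6 197.1] 60 [386.6 197.1] 0 [458.6 197.1] -60 [530.4 197. ]
```

View pics/w20.png

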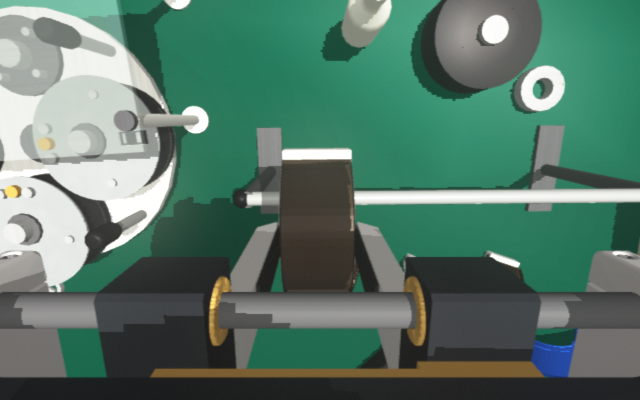

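{"op": "drive_tool", "data": {
  "rows": [
    {"linear":[0.002,0,0.015],"rotation":[0,0,0],"fingers":1},
    {"linear":[0,0,0.03],"rotation":[0,0,0],"fingers":1},
    {"linear":[0,0,0.015],"rotation":[0,0,0],"fingers":1},
    {"linear":[0,0,0],"rotation":[0,0,0],"fingers":1},
    {"linear":[0,0,0],"rotation":[0,0,0],"fingers":1}
  ]
}}

```text
clock: 41.9
tool_pos: [582.9, -136.5, 180.1]
orientation: [0.999, 0.038, 0.001, 0.002]
wrist_force: [-1.3, 0.5, -1.8]
finger_gap: 41.4
```

Run:
```python
from h import *
go(585.2,-139,158,4.5);print(manip.observe()['wrist_force'])
```

```text
pos [ 582.9 -136.5  180.1] yaw 4.4 shift mm [ 2.1  2.6 22.1] turn [ 0.25 -0.15 -0.13]
[-1.26058937  0.51966138 -1.79348458]
```

{"op": "drive_tool", "data": {
  "rows": [
    {"linear":[0.002,0.002,0.008],"rotation":[0.1,0,0],"fingers":1},
    {"linear":[0,0,0.009],"rotation":[0,0,0],"fingers":1},
    {"linear":[0,0,0.002],"rotation":[0,0,0],"fingers":1},
    {"linear":[0,0,0],"rotation":[0,0,0],"fingers":1},
    {"linear":[0,0,0],"rotation":[0,0,0],"fingers":1}
  ]
}}

```text
clock: 42.4
tool_pos: [586.0, -138.4, 161.1]
orientation: [0.999, 0.038, 0.002, 0.001]
wrist_force: [0.8, -1.1, -2.1]
finger_gap: 41.6
```

Run:
```python
from h import *
go(585.2,-139,157,4.5);print(manip.observe()['wrist_force'])
```

```text
pos [ 586.  -138.4  161.1] yaw 4.4 shift mm [-0.8  0.5  4.1] turn [ 0.18 -0.27 -0.12]
[ 0.77496078 -1.07260193 -2.09758155]
```

{"op": "drive_tool", "data": {
  "rows": [
    {"linear":[0,0,0.003],"rotation":[0,0,0],"fingers":1},
    {"linear":[0,0,0.001],"rotation":[0,0,0],"fingers":1},
    {"linear":[0,0,0],"rotation":[0,0,0],"fingers":0},
    {"linear":[0,0,0],"rotation":[0,0,0],"fingers":-0.2},
    {"linear":[0,0,0],"rotation":[0,0,0],"fingers":-0.2},
    {"linear":[0,0,0],"rotation":[0,0,0],"fingers":-0.2},
    {"linear":[0,0,-0.02],"rotation":[0,0,0],"fingers":-0.2},
    {"linear":[0,0,-0.035],"rotation":[0,0,0],"fingers":-0.2},
    {"linear":[0,0,-0.035],"rotation":[0,0,0],"fingers":-0.2}
  ]
}}

```text
clock: 43.3
tool_pos: [583.7, -137.9, 246.0]
orientation: [0.999, 0.038, -0.0, 0.001]
wrist_force: [1.5, -0.1, 0.2]
finger_gap: 56.3
```

Run:
```python
from h import *
st,p,c=look('w21')
np.set_printoptions(precision=1,suppress=True)
for d in manip.tip_of(p,'shoe1')[:6]:print(d,back(c,d['point'],122))
plan([(443.1,-173.8,200,-16.6)])
```

```text
{'point': [334.0, 272.9], 'p': 0.69} [ 501.8 -161.2  122. ]
{'point': [319.2, 196.7], 'p': 0.64} [ 578.6 -140.3  122. ]
{"linear": [-0.0364, 0.0061, 0.0122], "rotation": [0.03, -0.1, 5.25]}
{"linear": [-0.0357, 0.0094, 0.0123], "rotation": [0.03, -0.1, 5.24]}
{"linear": [-0.0347, 0.0127, 0.0124], "rotation": [0.03, -0.1, 5.25]}
{"linear": [-0.0333, 0.0158, 0.0124], "rotation": [0.04, -0.09, 5.24]}
rows 4
```

View pics/w21.png

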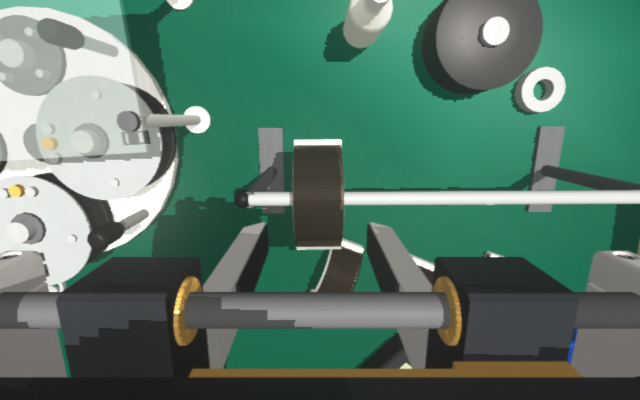

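{"op": "drive_tool", "data": {
  "rows": [
    {"linear":[-0.0364,0.006,0.0122],"rotation":[0,0,5.2],"fingers":-0.4},
    {"linear":[-0.0357,0.0094,0.0123],"rotation":[0,0,5.2],"fingers":-0.4},
    {"linear":[-0.0347,0.0127,0.0124],"rotation":[0,0,5.2],"fingers":-0.4},
    {"linear":[-0.03,0.013,0.01],"rotation":[0,0,4.5],"fingers":-0.4},
    {"linear":[0,0,0],"rotation":[0,0,0],"fingers":-0.4},
    {"linear":[0,0,0],"rotation":[0,0,0],"fingers":-0.4}
  ]
}}

```text
clock: 44.0
tool_pos: [442.4, -172.0, 199.6]
orientation: [0.99, -0.144, 0.005, 0.001]
wrist_force: [0.2, 0.5, 0.1]
finger_gap: 65.5
```

```bash
python3 f.py 443.1 -173.8 -16.6 70
```

```text
[ 444.1 -172.8  -16.9] 0.06716445088386536 3457.0 [ 0.6  0.1 -0.4  2.   0.1  1.  -1.7]
pos [ 442.4 -172.   199.6] yaw -16.5 shift mm [  0.6   0.2 129.6] turn [ 0.  -0.6  0.4]
```

{"op": "drive_tool", "data": {
  "rows": [
    {"linear":[0,0,0.02],"rotation":[0,-0.4,0],"fingers":-0.4},
    {"linear":[0,0,0.04],"rotation":[0,0,0],"fingers":-0.4},
    {"linear":[0,0,0.04],"rotation":[0,0,0],"fingers":-0.4},
    {"linear":[0,0,0.02],"rotation":[0,0,0],"fingers":-0.4},
    {"linear":[0,0,0],"rotation":[0,0,0],"fingers":-0.4},
    {"linear":[0,0,0],"rotation":[0,0,0],"fingers":-0.4}
  ]
}}

```text
clock: 44.65
tool_pos: [450.8, -170.4, 77.7]
orientation: [0.99, -0.139, 0.005, -0.0]
wrist_force: [-0.4, 0.4, 0.1]
finger_gap: 65.7
```

Run:
```python
from h import *
go(444.1,-172.8,34.5,-16.9)
```

```text
pos [ 450.8 -170.4   77.7] yaw -16.0 shift mm [-6.2  4.2 43.1] turn [-0.13 -0.52  0.88]
```

{"op": "drive_tool", "data": {
  "rows": [
    {"linear":[-0.005,0.003,0.012],"rotation":[0,-0.4,0.7],"fingers":-0.4},
    {"linear":[-0.001,0.001,0.02],"rotation":[0,0,0],"fingers":-0.4},
    {"linear":[0,0,0.006],"rotation":[0,0,0],"fingers":-0.4},
    {"linear":[0,0,0],"rotation":[0,0,0],"fingers":-0.4},
    {"linear":[0,0,0],"rotation":[0,0,0],"fingers":-0.4}
  ]
}}

```text
clock: 45.15
tool_pos: [447.1, -173.8, 41.8]
orientation: [0.989, -0.146, 0.004, -0.0]
wrist_force: [-0.1, 0.3, -0.5]
finger_gap: 66.2
```

Run:
```python
from h import *
go(444.1,-172.8,34.5,-16.9)
```

```text
pos [ 447.1 -173.8   41.8] yaw -16.8 shift mm [-3.2 -0.   7.3] turn [-0.1  -0.45  0.09]
```

{"op": "drive_tool", "data": {
  "rows": [
    {"linear":[-0.002,0,0.006],"rotation":[0,-0.3,0],"fingers":-0.4},
    {"linear":[0,0,0.001],"rotation":[0,0,0],"fingers":-0.4},
    {"linear":[0,0,0],"rotation":[0,0,0],"fingers":0.1},
    {"linear":[0,0,0],"rotation":[0,0,0],"fingers":1},
    {"linear":[0,0,0],"rotation":[0,0,0],"fingers":1},
    {"linear":[0,0,0],"rotation":[0,0,0],"fingers":1},
    {"linear":[0,0,0],"rotation":[0,0,0],"fingers":1},
    {"linear":[0,0,0],"rotation":[0,0,0],"fingers":1}
  ]
}}

```text
clock: 45.95
tool_pos: [446.1, -173.6, 36.2]
orientation: [0.989, -0.146, 0.003, -0.0]
wrist_force: [0.2, -0.6, -1.2]
finger_gap: 42.1
```

{"op": "drive_tool", "data": {
  "rows": [
    {"linear":[0,0,-0.02],"rotation":[0,0,0],"fingers":1},
    {"linear":[0,0,-0.045],"rotation":[0,0,0],"fingers":1},
    {"linear":[0,0,-0.045],"rotation":[0,0,0],"fingers":1},
    {"linear":[0,0,-0.045],"rotation":[0,0,0],"fingers":1},
    {"linear":[0,0,-0.045],"rotation":[0,0,0],"fingers":1},
    {"linear":[0.0375,-0.001,0],"rotation":[0,0,-5.2],"fingers":1},
    {"linear":[0.0375,0.003,0],"rotation":[0,0,-5.2],"fingers":1},
    {"linear":[0.037,0.006,0],"rotation":[0,0,-5.2],"fingers":1},
    {"linear":[0.03,0.009,0],"rotation":[0,0,-4.5],"fingers":1},
    {"linear":[0,0,0],"rotation":[0,0,0],"fingers":1},
    {"linear":[0,0,0],"rotation":[0,0,0],"fingers":1}
  ]
}}

```text
clock: 47.05
tool_pos: [585.9, -214.2, 245.5]
orientation: [0.999, 0.035, 0.002, 0.0]
wrist_force: [0.5, 1.4, -3.1]
finger_gap: 41.4
```

Run:
```python
from h import *
go(591.2,-214.1,200,4.5)
```

```text
pos [ 585.9 -214.2  245.5] yaw 4.0 shift mm [ 5.1  0.2 45.5] turn [ 0.06 -0.24 -0.45]
```

{"op": "drive_tool", "data": {
  "rows": [
    {"linear":[0.004,0,0.015],"rotation":[0,-0.2,-0.3],"fingers":1},
    {"linear":[0,0,0.03],"rotation":[0,0,0],"fingers":1},
    {"linear":[0,0,0.013],"rotation":[0,0,0],"fingers":1},
    {"linear":[0,0,0],"rotation":[0,0,0],"fingers":1},
    {"linear":[0,0,0],"rotation":[0,0,0],"fingers":1}
  ]
}}

```text
clock: 47.55
tool_pos: [587.6, -213.2, 183.9]
orientation: [0.999, 0.037, -0.001, 0.001]
wrist_force: [0.3, 0.3, -3.1]
finger_gap: 41.8
```

Run:
```python
from h import *
go(591.2,-214.1,159,4.5)
```

```text
pos [ 587.6 -213.2  183.9] yaw 4.3 shift mm [ 3.5  1.1 24.9] turn [ 0.08  0.1  -0.23]
```

{"op": "drive_tool", "data": {
  "rows": [
    {"linear":[0.003,0.001,0.01],"rotation":[0,0,0],"fingers":1},
    {"linear":[0,0,0.01],"rotation":[0,0,0],"fingers":1},
    {"linear":[0,0,0.003],"rotation":[0,0,0],"fingers":1},
    {"linear":[0,0,0],"rotation":[0,0,0],"fingers":1}
  ]
}}

```text
clock: 47.95
tool_pos: [591.8, -214.4, 161.1]
orientation: [0.999, 0.037, 0.001, 0.001]
wrist_force: [-0.7, -0.4, -1.9]
finger_gap: 41.7
```

{"op": "drive_tool", "data": {
  "rows": [
    {"linear":[0,0,0.001],"rotation":[0,0,0],"fingers":1},
    {"linear":[0,0,0],"rotation":[0,0,0],"fingers":0},
    {"linear":[0,0,0],"rotation":[0,0,0],"fingers":-0.2},
    {"linear":[0,0,0],"rotation":[0,0,0],"fingers":-0.2},
    {"linear":[0,0,0],"rotation":[0,0,0],"fingers":-0.2},
    {"linear":[0,0,-0.02],"rotation":[0,0,0],"fingers":-0.2},
    {"linear":[0,0,-0.035],"rotation":[0,0,0],"fingers":-0.2},
    {"linear":[0,0,-0.035],"rotation":[0,0,0],"fingers":-0.2}
  ]
}}

```text
clock: 48.75
tool_pos: [590.1, -213.7, 249.6]
orientation: [0.999, 0.037, -0.002, 0.0]
wrist_force: [1.1, 0.2, 0.3]
finger_gap: 56.3
```

Run:
```python
from h import *
plan([(426.5,-272.9,200,-18.6)])
```

```text
{"linear": [-0.0418, 0.0117, 0.0126], "rotation": [0.02, 0.05, 5.72]}
{"linear": [-0.0405, 0.0158, 0.0125], "rotation": [0.02, 0.06, 5.71]}
{"linear": [-0.0387, 0.0198, 0.0125], "rotation": [0.01, 0.06, 5.72]}
{"linear": [-0.0365, 0.0236, 0.0124], "rotation": [0.02, 0.05, 5.71]}
rows 4
```

{"op": "drive_tool", "data": {
  "rows": [
    {"linear":[-0.0418,0.0117,0.0125],"rotation":[0,0,5.7],"fingers":-0.4},
    {"linear":[-0.0405,0.0158,0.0125],"rotation":[0,0,5.7],"fingers":-0.4},
    {"linear":[-0.0387,0.0198,0.0125],"rotation":[0,0,5.7],"fingers":-0.4},
    {"linear":[-0.032,0.02,0.01],"rotation":[0,0,5],"fingers":-0.4},
    {"linear":[0,0,0],"rotation":[0,0,0],"fingers":-0.4},
    {"linear":[0,0,0],"rotation":[0,0,0],"fingers":-0.4}
  ]
}}

```text
clock: 49.35
tool_pos: [430.0, -272.0, 207.2]
orientation: [0.987, -0.162, 0.004, 0.002]
wrist_force: [0.2, 0.3, 0.4]
finger_gap: 65.7
```

```bash
python3 f.py 426.5 -272.9 -18.6 70
```

```text
[ 425.7 -273.6  -18.7] 0.06967181712388992 3268.0 [ 0.7  0.2 -0.3  2.   0.1  1.  -1.5]
pos [ 430.  -272.   207.2] yaw -18.7 shift mm [ -4.8   2.7 137.2] turn [ 0.1 -0.5  0. ]
```

{"op": "drive_tool", "data": {
  "rows": [
    {"linear":[-0.007,0.003,0.02],"rotation":[0,-0.4,0],"fingers":-0.4},
    {"linear":[-0.001,0,0.04],"rotation":[0,0,0],"fingers":-0.4},
    {"linear":[-0.001,0,0.04],"rotation":[0,0,0],"fingers":-0.4},
    {"linear":[-0.001,0,0.025],"rotation":[0,0,0],"fingers":-0.4},
    {"linear":[0,0,0],"rotation":[0,0,0],"fingers":-0.4},
    {"linear":[0,0,0],"rotation":[0,0,0],"fingers":-0.4}
  ]
}}

```text
clock: 50.0
tool_pos: [428.4, -270.3, 81.3]
orientation: [0.988, -0.157, 0.004, 0.001]
wrist_force: [0.5, -0.5, 0.7]
finger_gap: 65.4
```

Run:
```python
from h import *
go(425.7,-273.6,34.5,-18.7)
```

```text
pos [ 428.4 -270.3   81.3] yaw -18.1 shift mm [-2.   3.9 46.8] turn [ 0.03 -0.53  0.64]
```

{"op": "drive_tool", "data": {
  "rows": [
    {"linear":[-0.003,0.003,0.012],"rotation":[0,-0.4,0.5],"fingers":-0.4},
    {"linear":[-0.001,0,0.022],"rotation":[0,0,0],"fingers":-0.4},
    {"linear":[-0.0005,0,0.007],"rotation":[0,0,0],"fingers":-0.4},
    {"linear":[0,0,0],"rotation":[0,0,0],"fingers":-0.4},
    {"linear":[0,0,0],"rotation":[0,0,0],"fingers":-0.4}
  ]
}}

```text
clock: 50.5
tool_pos: [427.1, -273.8, 43.2]
orientation: [0.987, -0.161, 0.004, 0.002]
wrist_force: [0.6, 0.2, -0.6]
finger_gap: 66.1
```

Run:
```python
from h import *
go(425.7,-273.6,34.5,-18.7)
```

```text
pos [ 427.1 -273.8   43.2] yaw -18.6 shift mm [-1.4  0.2  8.7] turn [ 0.13 -0.5   0.12]
```

{"op": "drive_tool", "data": {
  "rows": [
    {"linear":[-0.001,0,0.008],"rotation":[0,-0.3,0],"fingers":-0.4},
    {"linear":[0,0,0.001],"rotation":[0,0,0],"fingers":-0.4},
    {"linear":[0,0,0],"rotation":[0,0,0],"fingers":0.1},
    {"linear":[0,0,0],"rotation":[0,0,0],"fingers":1},
    {"linear":[0,0,0],"rotation":[0,0,0],"fingers":1},
    {"linear":[0,0,0],"rotation":[0,0,0],"fingers":1},
    {"linear":[0,0,0],"rotation":[0,0,0],"fingers":1},
    {"linear":[0,0,0],"rotation":[0,0,0],"fingers":1}
  ]
}}

```text
clock: 51.3
tool_pos: [427.2, -274.3, 35.6]
orientation: [0.987, -0.162, 0.003, 0.002]
wrist_force: [1.0, -0.5, -0.9]
finger_gap: 41.7
```

{"op": "drive_tool", "data": {
  "rows": [
    {"linear":[0,0,-0.02],"rotation":[0,0,0],"fingers":1},
    {"linear":[0,0,-0.045],"rotation":[0,0,0],"fingers":1},
    {"linear":[0,0,-0.045],"rotation":[0,0,0],"fingers":1},
    {"linear":[0,0,-0.045],"rotation":[0,0,0],"fingers":1},
    {"linear":[0,0,-0.045],"rotation":[0,0,0],"fingers":1},
    {"linear":[0.0415,-0.0095,0],"rotation":[0,0,-5.7],"fingers":1},
    {"linear":[0.042,-0.0055,0],"rotation":[0,0,-5.7],"fingers":1},
    {"linear":[0.0425,-0.001,0],"rotation":[0,0,-5.7],"fingers":1},
    {"linear":[0.036,0.003,0],"rotation":[0,0,-5],"fingers":1},
    {"linear":[0,0,0],"rotation":[0,0,0],"fingers":1},
    {"linear":[0,0,0],"rotation":[0,0,0],"fingers":1}
  ]
}}

```text
clock: 52.4
tool_pos: [592.5, -289.5, 245.2]
orientation: [0.999, 0.037, 0.002, 0.003]
wrist_force: [-0.9, -0.5, -1.5]
finger_gap: 41.5
```

Run:
```python
from h import *
go(597.2,-289.9,200,4.5)
```

```text
pos [ 592.5 -289.5  245.2] yaw 4.2 shift mm [ 4.5  0.5 45.2] turn [ 0.3  -0.23 -0.26]
```

{"op": "drive_tool", "data": {
  "rows": [
    {"linear":[0.005,0,0.015],"rotation":[0.2,-0.2,-0.2],"fingers":1},
    {"linear":[0,0,0.03],"rotation":[0,0,0],"fingers":1},
    {"linear":[0,0,0.013],"rotation":[0,0,0],"fingers":1},
    {"linear":[0,0,0],"rotation":[0,0,0],"fingers":1},
    {"linear":[0,0,0],"rotation":[0,0,0],"fingers":1}
  ]
}}

```text
clock: 52.9
tool_pos: [594.8, -289.8, 183.8]
orientation: [0.999, 0.037, -0.001, 0.001]
wrist_force: [-0.1, 0.5, -1.6]
finger_gap: 41.4
```

Run:
```python
from h import *
go(597.2,-289.9,158.5,4.5)
```

```text
pos [ 594.8 -289.8  183.8] yaw 4.2 shift mm [ 2.5  0.2 25.3] turn [ 0.11  0.11 -0.28]
```

{"op": "drive_tool", "data": {
  "rows": [
    {"linear":[0.002,0,0.01],"rotation":[0,0,0],"fingers":1},
    {"linear":[0,0,0.01],"rotation":[0,0,0],"fingers":1},
    {"linear":[0,0,0.003],"rotation":[0,0,0],"fingers":1},
    {"linear":[0,0,0],"rotation":[0,0,0],"fingers":1}
  ]
}}

```text
clock: 53.3
tool_pos: [597.5, -290.2, 161.2]
orientation: [0.999, 0.036, 0.0, 0.002]
wrist_force: [-0.6, 0.0, -1.7]
finger_gap: 41.8
```

{"op": "drive_tool", "data": {
  "rows": [
    {"linear":[0,0,0.001],"rotation":[0,0,0],"fingers":1},
    {"linear":[0,0,0],"rotation":[0,0,0],"fingers":0},
    {"linear":[0,0,0],"rotation":[0,0,0],"fingers":-0.2},
    {"linear":[0,0,0],"rotation":[0,0,0],"fingers":-0.2},
    {"linear":[0,0,0],"rotation":[0,0,0],"fingers":-0.2},
    {"linear":[0,0,-0.02],"rotation":[0,0,0],"fingers":-0.2},
    {"linear":[0,0,-0.035],"rotation":[0,0,0],"fingers":-0.2},
    {"linear":[0,0,-0.035],"rotation":[0,0,0],"fingers":-0.2}
  ]
}}

```text
clock: 54.1
tool_pos: [595.9, -289.3, 249.3]
orientation: [0.999, 0.037, -0.002, 0.0]
wrist_force: [-0.3, 0.2, 0.0]
finger_gap: 56.5
```

Run:
```python
from h import *
plan([(439,-384.9,200,-14.6)])
```

```text
{"linear": [-0.0408, 0.0209, 0.0125], "rotation": [0.02, 0.06, 4.7]}
{"linear": [-0.039, 0.0242, 0.0125], "rotation": [0.02, 0.06, 4.7]}
{"linear": [-0.0368, 0.0274, 0.0124], "rotation": [0.02, 0.06, 4.7]}
{"linear": [-0.0345, 0.0303, 0.0124], "rotation": [0.02, 0.07, 4.7]}
rows 4
```

{"op": "drive_tool", "data": {
  "rows": [
    {"linear":[-0.0408,0.021,0.0125],"rotation":[0,0,4.7],"fingers":-0.4},
    {"linear":[-0.039,0.0242,0.0125],"rotation":[0,0,4.7],"fingers":-0.4},
    {"linear":[-0.0368,0.0274,0.0125],"rotation":[0,0,4.7],"fingers":-0.4},
    {"linear":[-0.0335,0.0275,0.012],"rotation":[0,0,4.3],"fingers":-0.4},
    {"linear":[0,0,0],"rotation":[0,0,0],"fingers":-0.4},
    {"linear":[0,0,0],"rotation":[0,0,0],"fingers":-0.4}
  ]
}}

```text
clock: 54.7
tool_pos: [438.9, -385.3, 205.6]
orientation: [0.992, -0.129, 0.004, 0.002]
wrist_force: [0.6, 1.0, 0.4]
finger_gap: 65.9
```

```bash
python3 f.py 439 -384.9 -14.6 70
```

```text
[ 438.3 -385.6  -14.9] 0.07309386134147644 3292.0 [ 0.8  0.3 -0.3  1.8  0.1  1.1 -1.3]
pos [ 438.9 -385.3  205.6] yaw -14.8 shift mm [ -1.7  -0.  135.6] turn [ 0.2 -0.5  0. ]
```

{"op": "drive_tool", "data": {
  "rows": [
    {"linear":[-0.004,0.001,0.02],"rotation":[0,-0.4,0],"fingers":-0.4},
    {"linear":[-0.001,0,0.04],"rotation":[0,0,0],"fingers":-0.4},
    {"linear":[-0.001,0,0.04],"rotation":[0,0,0],"fingers":-0.4},
    {"linear":[-0.001,0,0.025],"rotation":[0,0,0],"fingers":-0.4},
    {"linear":[0,0,0],"rotation":[0,0,0],"fingers":-0.4},
    {"linear":[0,0,0],"rotation":[0,0,0],"fingers":-0.4}
  ]
}}

```text
clock: 55.35
tool_pos: [440.9, -382.4, 80.2]
orientation: [0.992, -0.123, 0.004, 0.003]
wrist_force: [-0.1, -0.3, 0.8]
finger_gap: 65.9
```

Run:
```python
from h import *
go(438.3,-385.6,34.5,-14.9)
```

```text
pos [ 440.9 -382.4   80.2] yaw -14.1 shift mm [-2.1  3.5 45.7] turn [ 0.25 -0.46  0.76]
```

{"op": "drive_tool", "data": {
  "rows": [
    {"linear":[-0.003,0.003,0.012],"rotation":[0.1,-0.4,0.5],"fingers":-0.4},
    {"linear":[-0.001,0,0.022],"rotation":[0,0,0],"fingers":-0.4},
    {"linear":[-0.0005,0,0.008],"rotation":[0,0,0],"fingers":-0.4},
    {"linear":[0,0,0],"rotation":[0,0,0],"fingers":-0.4},
    {"linear":[0,0,0],"rotation":[0,0,0],"fingers":-0.4}
  ]
}}

```text
clock: 55.85
tool_pos: [439.6, -386.6, 41.6]
orientation: [0.992, -0.127, 0.003, 0.003]
wrist_force: [0.0, -0.5, 0.9]
finger_gap: 65.8
```

Run:
```python
from h import *
go(438.3,-385.6,34.5,-14.9)
```

```text
pos [ 439.6 -386.6   41.6] yaw -14.6 shift mm [-1.6 -0.6  7.1] turn [ 0.32 -0.42  0.26]
```

{"op": "drive_tool", "data": {
  "rows": [
    {"linear":[-0.001,0,0.0065],"rotation":[0.2,-0.3,0],"fingers":-0.4},
    {"linear":[0,0,0.001],"rotation":[0,0,0],"fingers":-0.4},
    {"linear":[0,0,0],"rotation":[0,0,0],"fingers":0.1},
    {"linear":[0,0,0],"rotation":[0,0,0],"fingers":1},
    {"linear":[0,0,0],"rotation":[0,0,0],"fingers":1},
    {"linear":[0,0,0],"rotation":[0,0,0],"fingers":1},
    {"linear":[0,0,0],"rotation":[0,0,0],"fingers":1},
    {"linear":[0,0,0],"rotation":[0,0,0],"fingers":1}
  ]
}}

```text
clock: 56.65
tool_pos: [439.6, -387.3, 35.9]
orientation: [0.992, -0.128, 0.002, 0.002]
wrist_force: [0.2, -0.4, -1.8]
finger_gap: 41.8
```

{"op": "drive_tool", "data": {
  "rows": [
    {"linear":[0,0,-0.02],"rotation":[0,0,0],"fingers":1},
    {"linear":[0,0,-0.045],"rotation":[0,0,0],"fingers":1},
    {"linear":[0,0,-0.045],"rotation":[0,0,0],"fingers":1},
    {"linear":[0,0,-0.045],"rotation":[0,0,0],"fingers":1},
    {"linear":[0,0,-0.045],"rotation":[0,0,0],"fingers":1},
    {"linear":[0.0385,-0.0155,0],"rotation":[0,0,-4.8],"fingers":1},
    {"linear":[0.0397,-0.012,0],"rotation":[0,0,-4.8],"fingers":1},
    {"linear":[0.0405,-0.009,0],"rotation":[0,0,-4.8],"fingers":1},
    {"linear":[0.036,-0.004,0],"rotation":[0,0,-4.2],"fingers":1},
    {"linear":[0,0,0],"rotation":[0,0,0],"fingers":1},
    {"linear":[0,0,0],"rotation":[0,0,0],"fingers":1}
  ]
}}

```text
clock: 57.75
tool_pos: [600.9, -365.6, 243.1]
orientation: [0.999, 0.039, 0.0, 0.001]
wrist_force: [-1.2, -1.2, -2.4]
finger_gap: 42.1
```

Run:
```python
from h import *
go(603.1,-365.7,200,4.5)
```

```text
pos [ 600.9 -365.6  243.1] yaw 4.5 shift mm [ 2.2  0.2 43.1] turn [ 0.12 -0.01 -0.02]
```

{"op": "drive_tool", "data": {
  "rows": [
    {"linear":[0.0025,0,0.015],"rotation":[0,0,0],"fingers":1},
    {"linear":[0,0,0.03],"rotation":[0,0,0],"fingers":1},
    {"linear":[0,0,0.012],"rotation":[0,0,0],"fingers":1},
    {"linear":[0,0,0],"rotation":[0,0,0],"fingers":1},
    {"linear":[0,0,0],"rotation":[0,0,0],"fingers":1}
  ]
}}

```text
clock: 58.25
tool_pos: [599.9, -367.1, 182.4]
orientation: [0.999, 0.037, -0.001, 0.001]
wrist_force: [0.6, 0.3, -1.1]
finger_gap: 41.6
```

Run:
```python
from h import *
go(603.1,-365.7,158.5,4.5)
```

```text
pos [ 599.9 -367.1  182.4] yaw 4.2 shift mm [ 3.3 -1.2 23.9] turn [ 0.15  0.13 -0.31]
```

{"op": "drive_tool", "data": {
  "rows": [
    {"linear":[0.003,-0.001,0.01],"rotation":[0,0,0],"fingers":1},
    {"linear":[0,0,0.01],"rotation":[0,0,0],"fingers":1},
    {"linear":[0,0,0.002],"rotation":[0,0,0],"fingers":1},
    {"linear":[0,0,0],"rotation":[0,0,0],"fingers":1}
  ]
}}

```text
clock: 58.65
tool_pos: [603.6, -366.7, 160.9]
orientation: [0.999, 0.036, 0.0, 0.002]
wrist_force: [0.5, 0.1, -2.6]
finger_gap: 41.8
```

{"op": "drive_tool", "data": {
  "rows": [
    {"linear":[0,0,0.001],"rotation":[0,0,0],"fingers":1},
    {"linear":[0,0,0],"rotation":[0,0,0],"fingers":0},
    {"linear":[0,0,0],"rotation":[0,0,0],"fingers":-0.2},
    {"linear":[0,0,0],"rotation":[0,0,0],"fingers":-0.2},
    {"linear":[0,0,0],"rotation":[0,0,0],"fingers":-0.2},
    {"linear":[0,0,-0.02],"rotation":[0,0,0],"fingers":-0.2},
    {"linear":[0,0,-0.035],"rotation":[0,0,0],"fingers":-0.2},
    {"linear":[0,0,-0.035],"rotation":[0,0,0],"fingers":-0.2},
    {"linear":[-0.035,0,-0.02],"rotation":[0,0,0],"fingers":-0.2},
    {"linear":[-0.04,0,-0.02],"rotation":[0,0,0],"fingers":-0.2},
    {"linear":[-0.04,0,-0.02],"rotation":[0,0,0],"fingers":-0.2},
    {"linear":[0,0,0],"rotation":[0,0,0],"fingers":-0.2}
  ]
}}

```text
clock: 59.85
tool_pos: [486.4, -374.0, 316.8]
orientation: [0.999, 0.037, 0.001, 0.003]
wrist_force: [-0.3, -0.8, 0.4]
finger_gap: 56.6
```

Run:
```python
from h import *
np.set_printoptions(precision=1,suppress=True)
t=manip.capture('top');s=manip.capture('side')
for n,q in(('top',t),('side',s)):
  for k,z in dict(rack_hole=100,slot_A=98,slot_B=98,post_1=135,shoe1=122).items():
    for d in manip.tip_of(q,k)[:5]:
      if d['p']>.4: print(n,k,round(d['p'],2),np.array(d['point']),back(cam(q),d['point'],z))
T=cv2.cvtColor(t['frame'],cv2.COLOR_RGB2BGR)[130:300,110:490]; S=cv2.cvtColor(s['frame'],cv2.COLOR_RGB2BGR)[110:390,160:460]
o=np.zeros((600,800,3),np.uint8); a=cv2.resize(T,(580,260)); o[:260,:580]=a; b=cv2.resize(S,(364,340)); o[260:600,:364]=b
st,w,c=look('w30'); o[260:535,370:800]=cv2.resize(cv2.cvtColor(w['frame'],cv2.COLOR_RGB2BGR),(430,275)); cv2.imwrite('pics/fin.png',o)
```

```text
top slot_A 0.87 [283.9 167.4] [612.6  47.8  98. ]
top slot_A 0.65 [154.6 152.5] [655.2 399.8  98. ]
top slot_B 0.85 [244.8 212.3] [490.2 154.1  98. ]
top post_1 0.73 [210.7 207.4] [501.9 237.6 135. ]
top shoe1 0.87 [470.4 256.6] [ 366.3 -450.5  122. ]
top shoe1 0.84 [351.7 175.6] [ 585.8 -135.6  122. ]
top shoe1 0.82 [442.4 168.7] [ 603.4 -382.   122. ]
top shoe1 0.67 [410.2 170.5] [ 598.9 -294.2  122. ]
top shoe1 0.56 [381.6 172.5] [ 593.8 -216.5  122. ]
side rack_hole 0.82 [267.1 308.5] [476.1 395.7 100. ]
side slot_A 0.82 [279.7 212.4] [614.8  58.5  98. ]
side slot_B 0.61 [303.6 245.5] [483.5 159.9  98. ]
side post_1 0.92 [289.1 257. ] [486.3 245.5 135. ]
side post_1 0.76 [305.7 215.5] [514.3  75.5 135. ]
side post_1 0.56 [303.9 248.9] [461.6 202.4 135. ]
side shoe1 0.8 [318.4 164.2] [ 591.5 -200.5  122. ]
side shoe1 0.77 [328.1 152.5] [ 587.6 -282.4  122. ]
side shoe1 0.72 [312.1 171.2] [ 595.2 -153.6  122. ]
side shoe1 0.52 [401.7 164.9] [ 316.  -311.8  122. ]
side shoe1 0.51 [334.3 139.5] [ 599.4 -374.   122. ]
```

View pics/fin.png

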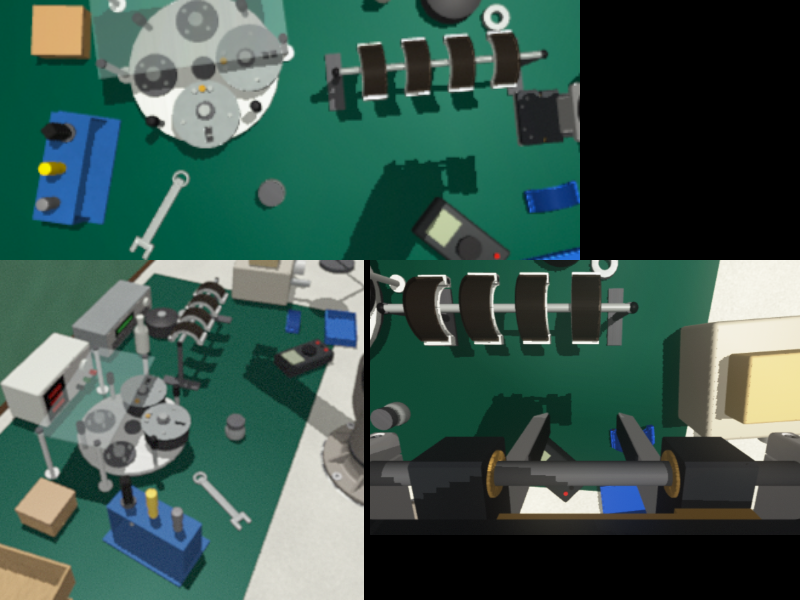

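```bash
python3 -c "
from workcell import manip
print(manip.observe()['clock'], manip.hand_in())"
```

```text
the job is handed in; nothing more can be done
60.5 None
```

The job is done and handed in at 60.5 s on the robot's clock, but the tooth counts were not seen directly.

- **Star wheels:** Both brakes got two single-tooth pushes with the spoon. Brake A was done at the front first, then brake B once it came round.
- **Turntable:** I turned it one detent counter-clockwise by pushing post_1 with the spoon's shank. Wrist, top and side images then put slot_B at the front and slot_A on the right.
- **Spoon:** It is back in its hole, and the final pictures show it upright. I put it back once early on to re-grip it, because the first grip had the blade turned the wrong way.
- **Shoes:** All four worn shoes hang astride the rail between the posts. The blue look-alike was left alone.

**Checks that were weaker or disagreed:**
- **Tooth counts:** A tooth looks the same after every step, so the pictures only show both wheels at rest. The counts come from the full blade strokes and push-back forces of about 2 to 7 N. The push-back on brake A's first stroke was the weakest, about 1.7 N at its end.
- **Brake B, second push:** The blade first went about 17.6 mm deep, close to the 18 mm limit, and met about 7 N. I raised it 3 mm and finished the stroke.
- **Rack position:** The last side image puts the rack hole about 30 mm from the first side-camera reading. The rack may have been knocked after the spoon went back. The spoon still stood in it.

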